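Load and close a power-module test cassette

TASK

Load every white power module from the foam sheet into a bay of its own in the black test cassette, lying flat on the bay's floor. Then set the grey cover on the cassette and press it down corner by corner until all four clips have snapped over its tabs, and swing the keeper bar over it against its stop. Leave the other things on the bench where they are.

Things in the scene. Friction and masses are not known exactly. Their poses are not given: they have to be found in the camera images.
- cassette: Test cassette, fixed: a low black tray, outside 90 (x) x 176 (y) mm, on an aluminium base plate. Origin on the bench under the tray's centre; z up, y along its length towards the keeper post. Four bays side by side along y, each 66 (x) x 32 (y) mm, floor at z = 8 mm, parted by 3 mm ribs. Ribs, rim and end ledges are 12 mm high. The cover's end tabs come to rest on the end ledges.
- guide (a point): Top of one of four guide posts, flared to lead the cover's tabs in: at x = +-46, y = +-82 mm of the cassette, 84 mm apart inside, 35 mm high (this one is at +x, +y). A like stop at each end, x = 0, inner face at y = +-85.5 mm, holds the tabs lengthways.
- clip4_nose (a point): Nose of one of four steel spring clips, at x = +-30, y = +-80.5 mm of the cassette (this one +x, +y); 33 mm high, gives way outward along y. Its sloping top first carries the cover's tab, some 12 mm too high; a push of about 6 to 18 N on that corner of the cover lets the tab pass, then the clip snaps back over it for good.
- bay4 (a point): Centre of the floor of one of the four bays: they lie at x = 0, y = -52.5, -17.5, 17.5 and 52.5 mm (this one), z = 8 mm of the cassette
- module1: Power module: a plain white potted block 58 (x) x 28 (y) x 18 (z) mm with a metal base and two small contact strips on top, 70 g; all modules are alike, any may go in any bay. At the start they lie on the foam sheet; some may be absent. Origin at the centre of its underside, z up. It lies in a bay with its x along the cassette's x (either way round).
- module2: Power module: a plain white potted block 58 (x) x 28 (y) x 18 (z) mm with a metal base and two small contact strips on top, 70 g; all modules are alike, any may go in any bay. At the start they lie on the foam sheet; some may be absent. Origin at the centre of its underside, z up. It lies in a bay with its x along the cassette's x (either way round).
- module3: Power module: a plain white potted block 58 (x) x 28 (y) x 18 (z) mm with a metal base and two small contact strips on top, 70 g; all modules are alike, any may go in any bay. At the start they lie on the foam sheet; some may be absent. Origin at the centre of its underside, z up. It lies in a bay with its x along the cassette's x (either way round).
- module4: Power module: a plain white potted block 58 (x) x 28 (y) x 18 (z) mm with a metal base and two small contact strips on top, 70 g; all modules are alike, any may go in any bay. At the start they lie on the foam sheet; some may be absent. Origin at the centre of its underside, z up. It lies in a bay with its x along the cassette's x (either way round).
- cover: Loose cover that snaps on, a hollow grey plastic cap, about 140 g, same either way round: 80 (x) x 152 (y) mm, roof top at z = 24, 20 mm room inside, at the foot of each end a tab 80 mm wide, 4 thick, 8 long. Black dots on the roof at x = +-30, y = +-64 mm mark where to press. Origin: centre of its underside. Home: origin 12 mm above the cassette's origin, y along the cassette's y.
- cover_grip (a point): Top centre of the grip rib on the cover's roof: rib 16 (x) x 60 (y) mm, from z = 24 to 42 mm of the cover; the point is at z = 42.
- corner1 (a point): underside of the cover's tab at one corner, at x = -38, y = -82 mm of the cover
- corner2 (a point): underside of the cover's tab at one corner, at x = 38, y = -82 mm of the cover
- corner3 (a point): underside of the cover's tab at one corner, at x = -38, y = 82 mm of the cover
- corner4 (a point): underside of the cover's tab at one corner, at x = 38, y = 82 mm of the cover
- keeper (a joint): Angle of the keeper, an aluminium bar turning level about a post at x = 0, y = 117 mm of the cassette; underside 38.5 mm above the bench, 2.5 mm over the roof of a cover fully home (it strikes one that is not). 0 = closed, at its stop, pointing to the cassette's -y; starts open at 1.35 to 1.8 rad (anticlockwise from above, towards +x). Light friction, stays where left.
- keeper_knob (a point): point to grip on the keeper's upright round black knob (14 mm across, 28 mm tall, from 44.5 to 72.5 mm above the bench), 60 mm from the post's axis; the point is 58.5 mm above the bench
- foam: grey packing foam sheet, fixed, 170 x 250 x 12 mm, the modules lie on it; origin at the centre of its underside
- tape_roll: roll of packing tape, 96 mm across, 45 mm high, standing flat; bystander
- screwdriver: screwdriver lying on the bench, about 200 mm long; bystander
- cleaner_jar: closed jar, 60 mm across, 70 mm high; bystander
- marker: white marker pen with a black cap, 145 mm long, lying; bystander
- screw_tray: small open black tray, 90 x 120 x 30 mm; bystander
- cutter: closed steel carton knife, 140 x 22 x 14 mm, lying; bystander
Mind the look-alikes: they are no part of the job. What is shaped like the module2 but brown, turquoise or yellow is not meant.

How it is judged:
By the outcome, as a careful person would: the job done as asked, in the order asked, and still so for the second after the job is handed in, with the robot touching nothing.
Of module1, module2, module3, module4 only 2 to 4 are there at a start; the rules pass over those that are not, and their reading is None.
At some moment in a run one of module1, module2, module3, module4, cover may be knocked a few centimetres aside while the robot is not near it.
Once in a run the grip may slacken for a moment while it holds something.
It also fails if it takes over 210 s, if anything falls off the work surface, if the arm or the gripper's body presses on something with over 40 N, if the wrist force passes 120 N, or if a joint passes its speed limit or range.

ROBOT

A 6-joint arm with a two-finger parallel gripper is mounted at the origin on the work surface. World frame = base frame: x ahead of the robot, y to its left, z up, the work surface at z = 0. Lengths are in m, angles in rad, forces in N, time in s.
With the tool pointing down it reaches from about 0.3 to 0.775 m from the base axis. Payload 14.6 kg.
Tool frame: the origin (TCP) lies at the very end of the fingers, on their centre line; the grasp point (between the pads) lies 19 mm behind it; y points along the fingers, x is the direction in which the jaws open and shut, and the axes are right-handed (so a half turn about y gives the same grasp; the last joint's range is limited). The gripper opens to 94 mm and grips with 3 to 60 N. Pads are 16 mm wide; open, the fingers measure 119 mm over their backs; the gripper's body (75 mm by 177 mm) begins 78 mm behind the grasp point.
Start: joints at [1.131, 0.3, 1.521, -0, 1.321, -0.067], TCP at [0.2, 0.512, 0.205] pointing down, gripper open.
Joint ranges: [-3.03, 3.03], [-0.79, 2.21], [0.23, 2.52], [-1.04, 4.18], [0, 3.07], [-2.55, 2.55]. Speed limits (rad/s): [2.22, 2.22, 2.57, 3.14, 3.14, 3.14].

INTERFACE

Orientations are given as [roll, pitch, yaw] about the fixed x, y, z axes, in that order (R = Rz(yaw) Ry(pitch) Rx(roll)).
In Python, from station import * gives the robot as it stands.
- The arm moves only by the tool send_rows, never from a script. Its argument "series" is text: rows parted by semicolons, each of 7 numbers parted by spaces: the turn, a rotation vector about the tool's x, y, z in units of 5 degrees (1.0 is 5 degrees), then the shift along the tool's x, y, z in cm, then the opening, from -1 (shut) to 1 (fully open). A call has exactly 10 rows; each row is the pose to reach, as a shift and turn from the pose commanded when the call began, along the tool's axes at that moment; what a row does not reach only later rows make up. A row lasts 1/12 s, in which the tool goes at most 41.7 mm and 7.16 degrees, less where a joint would pass 70% of its speed; a pose out of reach is approached as far as the arm can. A call with a gripper value outside its range is refused whole. The fingers move at their own pace and stop on an object; "newtons" is the grip in N (left out, the last holds). Time passes only in rows, so rows that repeat a pose let the fingers close, or fill a call up. It gives the time, the measured TCP pose, the force and the opening at its end, in the units of the state.
- get_obs(): the state, without advancing time (a new reading comes with each control period).
- camera(name): name is "scene" or "top" or "wrist"; returns the picture (384x512x3 uint8, red, green, blue); there is no depth.
- camera_info(name): a dict with "K" (3x3 intrinsics, pixels), "R" (3x3) and "t" (3): a world point X has camera coordinates R X + t; the wrist camera has in their place "mount" (4x4, takes a point from camera to tool coordinates, whose origin is the TCP and whose axes are the tool frame's). Camera axes: x right, y down, z forward; pixel columns grow to the right and rows downward; lengths in m; the calibration is good to about 2 mm. A picture is of the moment at which its call begins: read the wrist's pose just before it. camera_info takes no time and is no camera call.
- hand_in(): hands the job in, once; it reports no verdict.
The state is a dict: "time_s": time; "qpos": joint angles; "joint_vel": joint speeds; "tau": joint torques, N m; "ee_pos": TCP position; "eef_rot": TCP orientation; "force": force on the tool from outside, world axes, zero at the start; "moment": the same for the moment, N m; "grip_width": finger opening in m.
Only numpy, scipy, OpenCV 4.12 (cv2) and the standard library are available. Lean on these libraries where they do the work, as an engineer would, in place of code of your own. Each camera call takes 0.05 s, during which the arm holds its last target. There are 200 camera calls.

## Working session

There is one attempt and no reset: what is moved stays moved. The work goes in short steps, Python scripts to look and compute and a tool call to move; the robot and the scene stay as the last step left them, time stands still between calls to the robot, and variables do not carry over. Pictures are saved under pics/ and viewed, on a budget of 14 in all, crops included, one or two more only if the job needs it, and the job is handed in when it is done.

Besides the shell and the picture viewer there is one more tool, called as name(argument=value, ...) on one line, values as JSON. send_rows: Moves the arm, as the interface text tells. Its arguments: {"type":"object","properties":{"series":{"type":"string"},"newtons":{"type":"number"}},"required":["series"]}

```bash
mkdir -p pics; ls; python3 - <<'E'
from station import *
import cv2,numpy as np
o=get_obs();print({k:np.round(v,3).tolist() for k,v in o.items()})
for n in("scene","top","wrist"):
    im=camera(n);cv2.imwrite(f"pics/{n}0.png",im[:,:,::-1]);print(n,camera_info(n))
E
```

```text
pics
{'time_s': 0.0, 'qpos': [1.131, 0.3, 1.522, -0.0, 1.321, -0.067], 'joint_vel': [0.0, 0.002, -0.001, -0.0, 0.0, 0.001], 'tau': [0.0, -53.182, -35.274, 0.071, 0.025, -0.0], 'ee_pos': [0.2, 0.512, 0.205], 'eef_rot': [-1.571, 0.001, 1.198], 'force': [0.262, 0.474, 0.192], 'moment': [0.009, 0.002, 0.04], 'grip_width': 0.094}
scene {'K': array([[496.03724006,   0.        , 259.243454  ],
       [  0.        , 496.03724006, 184.15161417],
       [  0.        ,   0.        ,   1.        ]]), 'R': array([[-0.37095626,  0.92852291, -0.01538401],
       [ 0.7601175 ,  0.29407607, -0.57943131],
       [-0.53349118, -0.22663732, -0.81487587]]), 't': array([ 0.17848413, -0.37155408,  1.74055844])}
top {'K': array([[403.13655445,   0.        , 259.0151751 ],
       [  0.        , 403.13655445, 187.70298724],
       [  0.        ,   0.        ,   1.        ]]), 'R': array([[-0.00367261, -0.99955475, -0.02961101],
       [-0.99224404,  0.00732179, -0.12408932],
       [ 0.12425088,  0.02892561, -0.99182913]]), 't': array([0.06238255, 0.54480861, 1.16845103])}
wrist {'K': array([[265.09668932,   0.        , 252.49987958],
       [  0.        , 265.09668932, 192.57597761],
       [  0.        ,   0.        ,   1.        ]]), 'mount': array([[ 9.99999947e-01,  1.45713698e-04, -2.92860391e-04,
        -2.48471360e-04],
       [ 3.21020147e-04, -2.65243107e-01,  9.64181514e-01,
        -1.78852956e-01],
       [ 6.28152539e-05, -9.64181556e-01, -2.65243140e-01,
         7.74458067e-02],
       [ 0.00000000e+00,  0.00000000e+00,  0.00000000e+00,
         1.00000000e+00]])}
```

```bash
python3 - <<'E'
import cv2
for n in("scene","top"):
    im=cv2.imread(f"pics/{n}0.png");cv2.imwrite(f"pics/{n}0b.png",cv2.resize(im,(800,600),interpolation=cv2.INTER_CUBIC))
E
```

```text
(no output)
```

View pics/top0b.png

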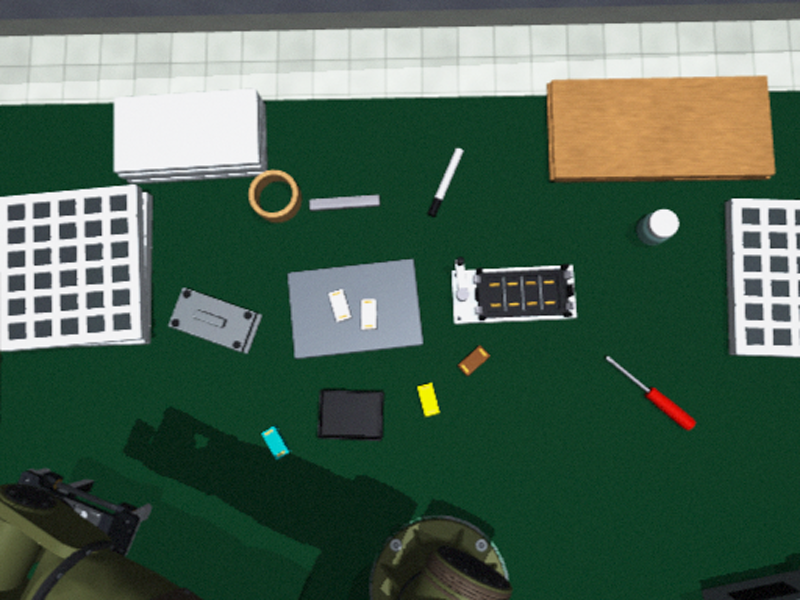

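View pics/scene0b.png

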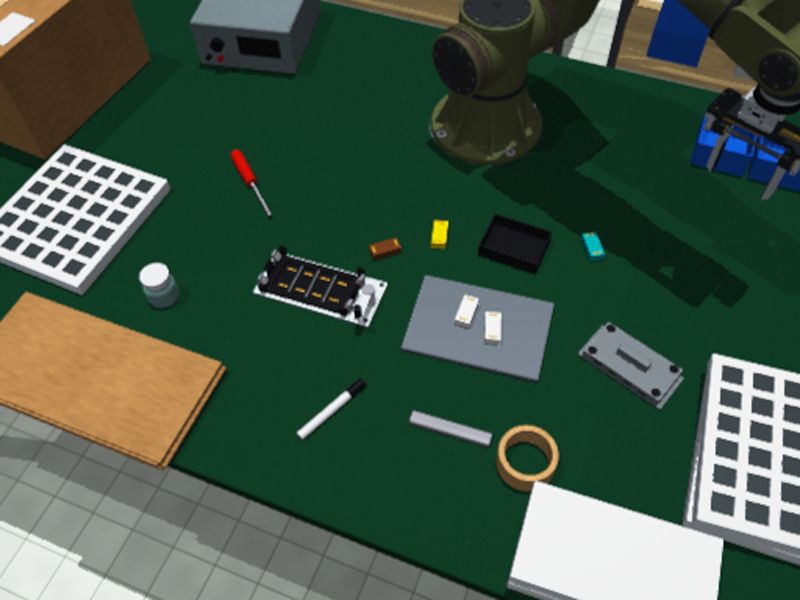

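```bash
cat > h.py <<'E'
from station import *
import cv2, numpy as np
from scipy.spatial.transform import Rotation as Ro
def pose():
    o=get_obs(); return np.array(o["ee_pos"]),Ro.from_euler("xyz",o["eef_rot"]),o
def cam(n):
    i=camera_info(n); K=i["K"]
    if n=="wrist":
        p,R,_=pose(); M=np.eye(4); M[:3,:3]=R.as_matrix(); M[:3,3]=p
        W=np.linalg.inv(M@i["mount"]); return K,W[:3,:3],W[:3,3]
    return K,i["R"],i["t"]
def snap(n,f):
    C=cam(n); im=camera(n)[:,:,::-1].copy(); cv2.imwrite("pics/%s.png"%f,im); return im,C
def ray(C,uv,z):
    K,R,t=C; uv=np.atleast_2d(uv).astype(float)
    d=(R.T@np.linalg.inv(K)@np.c_[uv,np.ones(len(uv))].T).T; c=-R.T@t
    return (c+d*((z-c[2])/d[:,2])[:,None])[:,:2]
def proj(C,X):
    K,R,t=C; q=(K@(R@np.atleast_2d(X).T+t[:,None])).T; return q[:,:2]/q[:,2:]
def blobs(mask,C,z,amin,amax):
    n,lab=cv2.connectedComponents(mask.astype(np.uint8))
    for k in range(1,n):
        v,u=np.where(lab==k)
        if not amin<len(u)<amax: continue
        P=ray(C,np.c_[u,v],z)*1000
        r=cv2.minAreaRect(P.astype(np.float32)); b=cv2.boxPoints(r)
        e=b[1]-b[0]; f=b[2]-b[1]; L=e if np.hypot(*e)>np.hypot(*f) else f
        print("px",round(u.mean(),1),round(v.mean(),1),"n",len(u),"ctr",np.round(r[0],1),"size",np.round(sorted(r[1]),1),"long-axis deg",round(np.degrees(np.arctan2(L[1],L[0]))%180,1))
def white(im): 
    h=cv2.cvtColor(im,cv2.COLOR_BGR2HSV); return (h[...,1]<40)&(h[...,2]>190)
def plan(x,y,z,yawdeg):
    """shift (cm) and turn (5deg) in tool axes to reach x,y,z (mm), tool down, jaw axis at yaw deg (mod 180)"""
    p,R,o=pose(); cur=np.degrees(R.as_euler("xyz")[2])
    d=(yawdeg-cur+90)%180-90
    T=Ro.from_euler("xyz",[-90,0,cur+d],degrees=True)
    print("yaw now",round(cur,1),"d",round(d,1),"q6",round(o["qpos"][5],2),"turn",np.round((R.inv()*T).as_rotvec(degrees=True)/5,2),"shift cm",np.round(R.inv().apply(np.array([x,y,z])/1000-p)*100,2),"t",round(o["time_s"],1),"w",round(o["grip_width"]*1000,1))
E
python3 - <<'E'
from h import *
im=cv2.imread("pics/top0.png");C=cam("top")
blobs(white(im)&(np.arange(384)[:,None]<230)&(np.arange(384)[:,None]>150),C,.03,50,3000)
g=cv2.cvtColor(im,cv2.COLOR_BGR2GRAY)
m=g<55; m[:150]=0; m[240:]=0
print("cover dots z=24");mm=m.copy();mm[:,180:]=0;blobs(mm,C,.024,3,80)
print("cassette");mm=m.copy();mm[:,:285]=0;blobs(mm,C,.012,30,5000)
for s,px in(("foam",(226,197)),("cover",(138,206)),("cassette",(336,188)),("knob",(295,168)),("postknob",(295,188))):print(s,ray(C,px,.03))
E
```

```text
px 490.3 190.3 n 1914 ctr [ 539.3 -623.9] size [123.  226.6] long-axis deg 177.7
px 296.7 188.7 n 485 ctr [545.  -53.2] size [ 46.3 109. ] long-axis deg 3.9
px 332.6 171.6 n 90 ctr [ 592.8 -162.3] size [  5.5 143.5] long-axis deg 92.3
px 216.9 194.8 n 170 ctr [525.1 186. ] size [29.  56.9] long-axis deg 17.0
px 235.5 200.3 n 176 ctr [507.8 130. ] size [27.  57.1] long-axis deg 0.1
px 335.4 203.3 n 97 ctr [ 497.6 -167. ] size [  5.9 150.7] long-axis deg 92.2
cover dots z=24
px 119.2 188.0 n 12 ctr [548.7 486. ] size [8.5 8.9] long-axis deg 46.0
px 158.3 201.5 n 14 ctr [506.7 363.7] size [9.1 9.3] long-axis deg 89.6
px 111.7 206.5 n 14 ctr [492.5 506.6] size [9.1 9.5] long-axis deg 89.7
px 150.9 220.4 n 11 ctr [449.6 384.8] size [6.1 9.1] long-axis deg 1.7
cassette
foam [[0.51841621 0.1585661 ]]
cover [[0.49299418 0.42375804]]
cassette [[ 0.54316916 -0.16997616]]
knob [[ 0.60467284 -0.04897067]]
postknob [[ 0.54406595 -0.04807781]]
```

```bash
python3 - <<'E'
from h import *
plan(516,158,160,8)
E
```

```text
yaw now 68.6 d -60.6 q6 -0.07 turn [ 0.000e+00  1.213e+01 -1.000e-02] shift cm [-21.47   4.52 -42.3 ] t 0.1 w 94.2
```

send_rows(series="0 6 0 -10.7 2 -21 1;0 6 0 -10.7 2 -21 1;0 6 0 -10.7 2 -21 1;0 6 0 -10.7 2 -21 1;0 6 0 -10.7 2 -21 1;0 12.1 0 -21.5 4.5 -42.3 1;0 12.1 0 -21.5 4.5 -42.3 1;0 12.1 0 -21.5 4.5 -42.3 1;0 12.1 0 -21.5 4.5 -42.3 1;0 12.1 0 -21.5 4.5 -42.3 1")

```text
time_s: 0.98
ee_pos: [0.4772, 0.2006, 0.1663]
eef_rot: [-1.571, 0.0, 0.134]
force: [1.0, 1.4, -0.2]
grip_width: 0.094
```

```bash
python3 - <<'E'
from h import *
plan(516,158,160,8)
E
```

```text
yaw now 7.7 d 0.3 q6 0.19 turn [-0.   -0.06 -0.  ] shift cm [ 3.28  0.63 -4.74] t 1.0 w 94.0
```

send_rows(series="0 0 0 3.3 0.6 -4.7 1;0 0 0 3.3 0.6 -4.7 1;0 0 0 3.3 0.6 -4.7 1;0 0 0 3.3 0.6 -4.7 1;0 0 0 3.3 0.6 -4.7 1;0 0 0 3.3 0.6 -4.7 1;0 0 0 3.3 0.6 -4.7 1;0 0 0 3.3 0.6 -4.7 1;0 0 0 3.3 0.6 -4.7 1;0 0 0 3.3 0.6 -4.7 1")

```text
time_s: 1.82
ee_pos: [0.5154, 0.1609, 0.1606]
eef_rot: [-1.571, -0.0, 0.143]
force: [0.3, 0.8, 0.3]
grip_width: 0.094
```

```bash
python3 - <<'E'
from h import *
im,C=snap("wrist","w1");blobs(white(im),C,.03,300,60000)
cv2.imwrite("pics/w1b.png",cv2.resize(im,(800,600)))
plan(525.1,186,40,17)
E
```

```text
px 253.1 10.5 n 328 ctr [487.2 344.2] size [ 7.1 47. ] long-axis deg 160.7
px 255.0 113.2 n 9189 ctr [511.  237.4] size [ 82.4 158.1] long-axis deg 5.8
px 422.8 188.5 n 1733 ctr [718.8 182.2] size [ 20.1 131.1] long-axis deg 93.3
px 262.7 167.3 n 1034 ctr [523.6 184.7] size [27.6 57.4] long-axis deg 17.2
px 243.2 209.8 n 962 ctr [513.2 129.4] size [28.2 70.9] long-axis deg 0.6
px 256.9 252.4 n 4435 ctr [527.8  74.8] size [ 59.8 159.8] long-axis deg 8.2
px 228.5 325.2 n 482 ctr [510.7 -50.1] size [41.  41.9] long-axis deg 8.2
px 270.0 326.0 n 416 ctr [568.7 -36.4] size [27.1 37.8] long-axis deg 8.2
px 265.8 341.0 n 562 ctr [572.3 -62.9] size [22.9 82.9] long-axis deg 8.2
yaw now 8.2 d 8.8 q6 0.09 turn [-0.   -1.77  0.  ] shift cm [ 1.31 12.06  2.36] t 1.9 w 94.0
```

View pics/w1b.png

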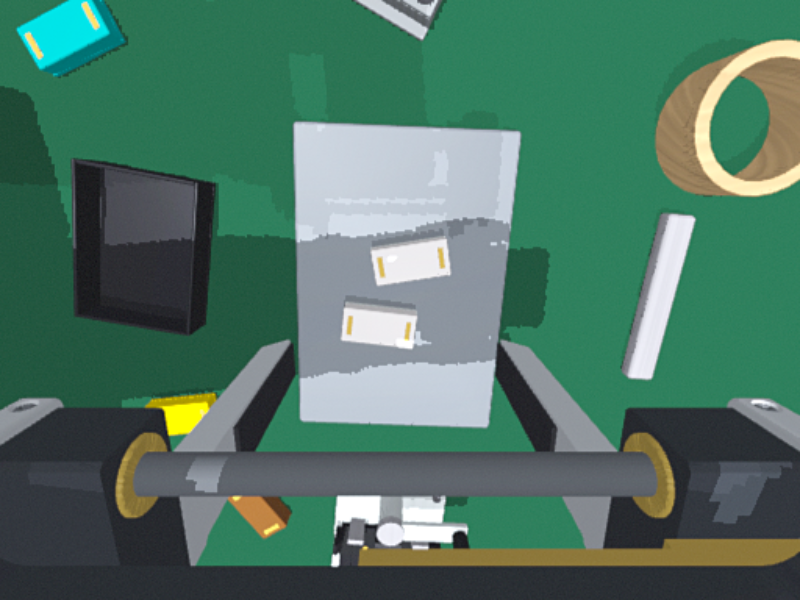

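send_rows(series="0 -1.77 0 1.2 6 2.3 1;0 -1.77 0 1.2 8 2.3 1;0 -1.77 0 1.2 10 2.3 1;0 -1.77 0 1.2 11.5 2.3 1;0 -1.77 0 1.2 12.5 2.3 1;0 -1.77 0 1.2 13.2 2.3 1;0 -1.77 0 1.2 13.7 2.3 1;0 -1.77 0 1.2 14.1 2.3 1;0 -1.77 0 1.2 14.1 2.3 1;0 -1.77 0 1.2 14.1 2.3 1")

```text
time_s: 2.7
ee_pos: [0.5245, 0.1851, 0.0201]
eef_rot: [-1.571, -0.001, 0.296]
force: [-0.6, 0.8, -0.0]
grip_width: 0.0944
```

send_rows(series="0 0 0 0 0 0 0.1;0 0 0 0 0 0 0.1;0 0 0 0 0 0 0.1;0 0 0 0 0 0 0.1;0 0 0 0 0 0 0.1;0 0 0 0 0 0 0.1;0 0 0 0 0 0 0.1;0 0 0 0 0 0 0.1;0 0 0 0 0 0 0.1;0 0 0 0 0 0 0.1", newtons=25)

```text
time_s: 3.53
ee_pos: [0.5242, 0.1851, 0.0196]
eef_rot: [-1.571, -0.0, 0.297]
force: [-0.2, -0.3, 2.3]
grip_width: 0.0579
```

```bash
python3 - <<'E'
from h import *
plan(545,-290,160,2)
E
```

```text
yaw now 17.0 d -15.0 q6 -0.02 turn [0. 3. 0.] shift cm [-11.89 -14.04 -46.04] t 3.5 w 57.9
```

send_rows(series="0 0 0 0 -1 0 0.1;0 0 0 0 -4 0 0.1;0 0 0 0 -7 0 0.1;0 0 0 0 -10 0 0.1;0 0.5 0 -1 -12 -4 0.1;0 1 0 -2 -14 -8 0.1;0 1.5 0 -3 -14 -12 0.1;0 2 0 -4 -14 -16 0.1;0 2.5 0 -5 -14 -20 0.1;0 3 0 -6 -14 -23 0.1")

```text
time_s: 4.37
ee_pos: [0.5338, -0.0547, 0.1605]
eef_rot: [-1.571, -0.001, 0.032]
force: [0.6, 0.4, -1.1]
grip_width: 0.0576
```

```bash
python3 - <<'E'
from h import *
plan(545,-290,160,2)
E
```

```text
yaw now 1.9 d 0.1 q6 -0.2 turn [ 0.   -0.03  0.01] shift cm [  0.36   0.06 -23.55] t 4.4 w 57.6
```

send_rows(series="0 0 0 0.4 0 -4 0.1;0 0 0 0.4 0 -8 0.1;0 0 0 0.4 0 -12 0.1;0 0 0 0.4 0 -15 0.1;0 0 0 0.4 0 -18 0.1;0 0 0 0.4 0 -20 0.1;0 0 0 0.4 0 -22 0.1;0 0 0 0.4 0 -22.5 0.1;0 0 0 0.4 0 -22.5 0.1;0 0 0 0.4 0 -22.5 0.1")

```text
time_s: 5.2
ee_pos: [0.5458, -0.2766, 0.1598]
eef_rot: [-1.571, 0.0, 0.035]
force: [-1.1, 1.0, -0.3]
grip_width: 0.058
```

```bash
python3 - <<'E'
from h import *
im,C=snap("wrist","w2");np.savez("pics/w2.npz",K=C[0],R=C[1],t=C[2]);print(pose()[0])
a,b=proj(C,[[.545,-.165,.012],[.545,-.05,.04]]);print(a,b)
c=im[60:285,130:430];cv2.imwrite("pics/w2b.png",cv2.resize(c,(800,600),interpolation=cv2.INTER_CUBIC))
E
```

```text
[ 0.54589427 -0.2761965   0.1598128 ]
[255.56763576  88.56898545] [260.52601616 -45.91507034]
```

View pics/w2b.png

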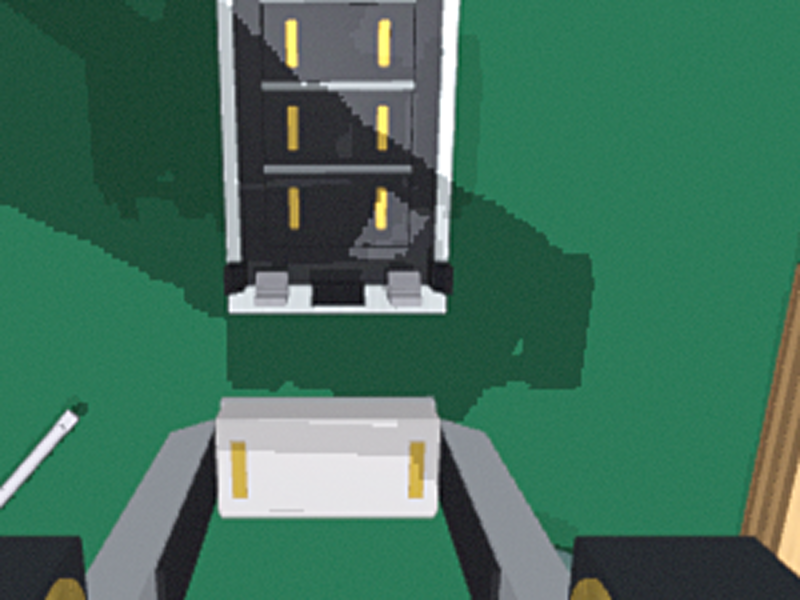

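```bash
python3 - <<'E'
from h import *
def yel(im):
    h=cv2.cvtColor(im,cv2.COLOR_BGR2HSV); return (h[...,0]>15)&(h[...,0]<35)&(h[...,1]>110)&(h[...,2]>60)
im=cv2.imread("pics/w2.png");d=np.load("pics/w2.npz");C=(d["K"],d["R"],d["t"])
m=yel(im);m[190:]=0;m[:,:200]=0;m[:,310:]=0;print("wrist");blobs(m,C,.0085,15,500)
im=cv2.imread("pics/top0.png");m=yel(im);m[:,:290]=0;m[:,380:]=0;m[:160]=0;m[215:]=0;print("top");blobs(m,cam("top"),.0085,3,100)
im=cv2.imread("pics/scene0.png");m=yel(im);m[:160]=0;m[210:]=0;m[:,150:260][:]=m[:,150:260];m[:,:165]=0;m[:,232:]=0;print("scene");blobs(m,cam("scene"),.0085,3,100)
E
```

```text
wrist
px 238.4 41.8 n 76 ctr [ 523.6 -116.7] size [ 4.4 18.1] long-axis deg 91.3
px 274.3 41.3 n 67 ctr [ 564.3 -115.3] size [ 3.3 18.1] long-axis deg 93.2
px 238.5 76.0 n 68 ctr [ 524.8 -151.8] size [ 3.5 17.1] long-axis deg 91.3
px 273.5 75.7 n 67 ctr [ 565.7 -150.4] size [ 4.6 17.1] long-axis deg 93.1
px 239.5 107.8 n 66 ctr [ 526.8 -186.9] size [ 3.6 18.1] long-axis deg 91.3
px 272.8 108.4 n 57 ctr [ 565.9 -185.6] size [ 3.6 18.2] long-axis deg 93.2
px 239.5 137.6 n 61 ctr [ 527.5 -221.3] size [ 3.7 18. ] long-axis deg 91.3
px 272.4 137.5 n 63 ctr [ 567.2 -219.9] size [ 4.9 18. ] long-axis deg 93.2
top
px 351.0 180.3 n 15 ctr [ 570.  -219.4] size [ 6.1 18.2] long-axis deg 89.5
px 315.8 181.7 n 16 ctr [ 564.7 -113.4] size [ 6.1 18.2] long-axis deg 89.5
px 327.5 181.4 n 14 ctr [ 565.9 -148.3] size [ 3.1 21.2] long-axis deg 89.5
px 339.0 180.5 n 14 ctr [ 568.7 -183.2] size [ 3.1 18.2] long-axis deg 89.5
px 339.9 193.6 n 15 ctr [ 527.4 -185. ] size [ 6.1 18.1] long-axis deg 89.6
px 351.8 193.5 n 13 ctr [ 528.7 -221.1] size [ 3.  18.1] long-axis deg 89.6
px 316.8 194.8 n 17 ctr [ 524.9 -115.6] size [ 6.1 18.2] long-axis deg 89.6
px 328.5 194.4 n 14 ctr [ 526.1 -150.4] size [ 3.  21.1] long-axis deg 89.6
scene
px 186.5 171.9 n 13 ctr [ 530.3 -216.8] size [ 6.7 17.6] long-axis deg 89.4
px 196.8 174.9 n 13 ctr [ 530.  -183.5] size [ 7.5 15.4] long-axis deg 111.1
px 207.5 178.0 n 14 ctr [ 528.3 -147.9] size [ 7.4 15.5] long-axis deg 111.1
px 180.5 182.0 n 14 ctr [ 570.7 -216.8] size [ 7.3 15.7] long-axis deg 111.1
px 218.5 181.0 n 14 ctr [ 526.5 -112.5] size [ 7.3 15.4] long-axis deg 111.1
px 191.5 185.0 n 14 ctr [ 568.7 -181.3] size [ 7.3 15.5] long-axis deg 111.1
px 202.4 188.4 n 17 ctr [ 567.8 -145.9] size [ 7.6 19.6] long-axis deg 89.7
px 213.3 191.5 n 17 ctr [ 566.5 -111.3] size [ 7.5 19.4] long-axis deg 94.6
```

```bash
python3 - <<'E'
from h import *
im=cv2.imread("pics/w2.png");d=np.load("pics/w2.npz");C=(d["K"],d["R"],d["t"])
h=cv2.cvtColor(im,cv2.COLOR_BGR2HSV);m=(h[...,1]<60)&(h[...,2]>205);m[:212]=0;m[256:]=0;m[:,:205]=0;m[:,300:]=0
blobs(m,C,.1702,300,60000); print("tcp",pose()[0])
t=np.radians(2);R=np.array([[np.cos(t),-np.sin(t)],[np.sin(t),np.cos(t)]])
for k,y in((1,-52.5),(2,-17.5),(3,17.5),(4,52.5)):print(k,np.array([546,-168])+R@[0,y])
E
```

```text
px 250.8 241.5 n 1639 ctr [ 545.6 -280.5] size [18.9 56.8] long-axis deg 2.0
tcp [ 0.54589427 -0.2761965   0.1598128 ]
1 [ 547.83222358 -220.46801842]
2 [ 546.61074119 -185.48933947]
3 [ 545.38925881 -150.51066053]
4 [ 544.16777642 -115.53198158]
```

```bash
python3 - <<'E'
from h import *
d=np.load("pics/w2.npz");C=(d["K"],d["R"],d["t"])
print(ray(C,[[252.5,253.9],[252.5,217.7],[252.5,209]],.1702)*1000, ray(C,[[252.5,209]],.1522)*1000)
plan(547.4,-220.5,80,2)
E
```

```text
[[ 545.93268405 -290.66725594]
 [ 544.98957698 -263.54076968]
 [ 544.77368045 -257.33096097]] [[ 544.9766088  -263.50815089]]
yaw now 2.0 d -0.0 q6 -0.56 turn [-0.    0.01  0.  ] shift cm [0.35 7.98 5.56] t 5.2 w 57.4
```

send_rows(series="0 0 0 0.2 2 2.5 0.1;0 0 0 0.4 4 5 0.1;0 0 0 0.4 6 5.6 0.1;0 0 0 0.4 8 5.6 0.1;0 0 0 0.4 10 5.6 0.1;0 0 0 0.4 11.2 5.6 0.1;0 0 0 0.4 12.2 5.6 0.1;0 0 0 0.4 13 5.6 0.1;0 0 0 0.4 13.5 5.6 0.1;0 0 0 0.4 13.5 5.6 0.1")

```text
time_s: 6.08
ee_pos: [0.5477, -0.2209, 0.024]
eef_rot: [-1.57, 0.001, 0.035]
force: [0.9, 0.2, -0.7]
grip_width: 0.0581
```

send_rows(series="0 0 0 0 0.1 0 0.1;0 0 0 0 0.2 0 0.1;0 0 0 0 0.3 0 0.1;0 0 0 0 0.4 0 0.1;0 0 0 0 0.5 0 0.1;0 0 0 0 0.6 0 0.1;0 0 0 0 0.7 0 0.1;0 0 0 0 0.8 0 0.1;0 0 0 0 0.85 0 0.1;0 0 0 0 0.85 0 0.1")

```text
time_s: 6.92
ee_pos: [0.5478, -0.221, 0.0159]
eef_rot: [-1.571, 0.0, 0.035]
force: [-0.2, 0.2, -1.0]
grip_width: 0.0574
```

send_rows(series="0 0 0 0 0 0 0.5;0 0 0 0 0 0 0.5;0 0 0 0 0 0 0.5;0 0 0 0 0 0 0.5;0 0 0 0 0 0 0.5;0 0 0 0 -1 0 0.6;0 0 0 0 -4 0 0.8;0 0 0 0 -8 0 1;0 0 0 0 -12 0 1;0 0 0 0 -14 0 1")

```text
time_s: 7.75
ee_pos: [0.5489, -0.2215, 0.162]
eef_rot: [-1.574, -0.005, 0.035]
force: [0.2, 0.7, 0.5]
grip_width: 0.0933
```

```bash
python3 - <<'E'
from h import *
plan(507.5,60,170,0)
plan(507.5,130,20,0)
im,C=snap("top","t1");m=white(im);m[:150]=0;m[230:]=0;m[:,:180]=0;m[:,380:]=0;blobs(m,C,.03,50,500)
E
```

```text
yaw now 2.0 d -2.0 q6 -0.48 turn [0.03 0.4  0.06] shift cm [-3.16 -0.9  28.28] t 7.8 w 93.3
yaw now 2.0 d -2.0 q6 -0.48 turn [0.03 0.4  0.06] shift cm [-2.99 14.08 35.31] t 7.8 w 93.3
px 296.7 188.6 n 476 ctr [544.9 -53.9] size [ 46.6 108.9] long-axis deg 3.0
px 235.5 200.5 n 178 ctr [507.8 130. ] size [27.  57.1] long-axis deg 0.1
```

send_rows(series="0 0 0 -0.3 -1 3 1;0 0 0 -0.6 -1 7 1;0 0.1 0 -0.9 -1 11 1;0 0.2 0 -1.2 -1 15 1;0 0.3 0 -1.5 0 19 1;0 0.4 0 -2 2 23 1;0 0.4 0 -2.5 4 27 1;0 0.4 0 -3 5 31 1;0 0.4 0 -3 6 34 1;0 0.4 0 -3.04 6 35.2 1")

```text
time_s: 8.63
ee_pos: [0.5035, 0.1332, 0.0945]
eef_rot: [-1.571, 0.003, 0.003]
force: [-0.3, -0.2, -1.4]
grip_width: 0.094
```

```bash
python3 - <<'E'
from h import *
plan(507,129.3,20,0)
im,C=snap("top","t2");m=white(im);m[:150]=0;m[230:]=0;m[:,180:240]&=True;m[:,:180]=0;m[:,380:]=0;blobs(m,C,.026,20,500)
E
```

```text
yaw now 0.1 d -0.1 q6 0.19 turn [ 0.    0.03 -0.03] shift cm [ 0.36  7.45 -0.39] t 8.6 w 94.0
px 296.7 188.8 n 485 ctr [545.4 -53.4] size [ 46.5 109.3] long-axis deg 3.9
px 332.5 171.6 n 89 ctr [ 593.5 -162.9] size [  5.5 144. ] long-axis deg 92.4
px 352.5 185.9 n 163 ctr [ 549.4 -219.9] size [26.8 54.7] long-axis deg 178.2
px 366.5 196.0 n 31 ctr [ 519.  -259.3] size [ 9.2 36.5] long-axis deg 4.9
px 335.1 203.3 n 100 ctr [ 498.  -167.6] size [  6.1 151.2] long-axis deg 92.3
```

send_rows(series="0 0 0 0.35 1.5 -0.4 1;0 0 0 0.35 3 -0.4 1;0 0 0 0.35 4.5 -0.4 1;0 0 0 0.35 5.8 -0.4 1;0 0 0 0.35 6.8 -0.4 1;0 0 0 0.35 7.2 -0.4 1;0 0 0 0.35 7.45 -0.4 1;0 0 0 0.35 7.45 -0.4 1;0 0 0 0.35 7.45 -0.4 1;0 0 0 0.35 7.45 -0.4 1")

```text
time_s: 9.52
ee_pos: [0.5091, 0.1257, 0.0222]
eef_rot: [-1.571, -0.001, -0.0]
force: [-0.6, -0.6, 0.2]
grip_width: 0.0941
```

send_rows(series="0 0 0 0 0 0 0.1;0 0 0 0 0 0 0.1;0 0 0 0 0 0 0.1;0 0 0 0 0 0 0.1;0 0 0 0 0 0 0.1;0 0 0 0 0 0 0.1;0 0 0 0 0 0 0.1;0 0 0 0 0 0 0.1;0 0 0 0 0 0 0.1;0 0 0 0 0 0 0.1", newtons=25)

```text
time_s: 10.35
ee_pos: [0.5087, 0.1257, 0.0216]
eef_rot: [-1.571, 0.0, -0.0]
force: [-0.3, -0.1, 1.0]
grip_width: 0.0578
```

```bash
python3 - <<'E'
from h import *
plan(545.4,-150.3,160,2)
E
```

```text
yaw now -0.0 d 2.0 q6 0.17 turn [-0.  -0.4 -0. ] shift cm [  3.67 -13.85 -27.6 ] t 10.3 w 57.8
```

send_rows(series="0 0 0 0 -1 0 0.1;0 0 0 0 -4 0 0.1;0 0 0 0 -8 0 0.1;0 0 0 0.5 -11 -3 0.1;0 0 0 1 -13.8 -7 0.1;0 -0.1 0 1.5 -13.8 -11 0.1;0 -0.2 0 2 -13.8 -15 0.1;0 -0.4 0 2.5 -13.8 -19 0.1;0 -0.4 0 3 -13.8 -23 0.1;0 -0.4 0 3.6 -13.8 -26 0.1")

```text
time_s: 11.18
ee_pos: [0.5444, -0.1373, 0.1605]
eef_rot: [-1.571, -0.001, 0.034]
force: [0.5, 0.3, -0.6]
grip_width: 0.0574
```

send_rows(series="0 0 0 0 0 -1 0.1;0 0 0 0 0 -2 0.1;0 0 0 0 0 -2 0.1;0 0 0 0 0 -2 0.1;0 0 0 0 0 -2 0.1;0 0 0 0 0 -2 0.1;0 0 0 0 0 -2 0.1;0 0 0 0 0 -2 0.1;0 0 0 0 0 -2 0.1;0 0 0 0 0 -2 0.1")

```text
time_s: 12.02
ee_pos: [0.5454, -0.1541, 0.1596]
eef_rot: [-1.571, -0.0, 0.035]
force: [-0.2, 0.2, -1.2]
grip_width: 0.0578
```

```bash
python3 - <<'E'
from h import *
im,C=snap("wrist","w3");np.savez("pics/w3.npz",K=C[0],R=C[1],t=C[2]);p=pose()[0];print(p)
h=cv2.cvtColor(im,cv2.COLOR_BGR2HSV)
col=h[200:262,225:280,2].mean(1).astype(int);print(dict(zip(range(200,262),col)))
z=p[2]-.0096+.018
for v in(210,218,222,250,254,258):print(v,ray(C,[[252,v]],z)*1000-p[:2]*1000)
plan(545.4,-153.8,18,2)
E
```

```text
[ 0.54542419 -0.15419286  0.15956016]
{200: np.int64(81), 201: np.int64(78), 202: np.int64(80), 203: np.int64(125), 204: np.int64(166), 205: np.int64(177), 206: np.int64(171), 207: np.int64(170), 208: np.int64(171), 209: np.int64(170), 210: np.int64(172), 211: np.int64(197), 212: np.int64(212), 213: np.int64(230), 214: np.int64(235), 215: np.int64(233), 216: np.int64(216), 217: np.int64(205), 218: np.int64(203), 219: np.int64(203), 220: np.int64(204), 221: np.int64(204), 222: np.int64(204), 223: np.int64(204), 224: np.int64(203), 225: np.int64(203), 226: np.int64(203), 227: np.int64(219), 228: np.int64(231), 229: np.int64(236), 230: np.int64(236), 231: np.int64(236), 232: np.int64(236), 233: np.int64(236), 234: np.int64(235), 235: np.int64(235), 236: np.int64(235), 237: np.int64(235), 238: np.int64(235), 239: np.int64(235), 240: np.int64(235), 241: np.int64(235), 242: np.int64(235), 243: np.int64(235), 244: np.int64(235), 245: np.int64(236), 246: np.int64(240), 247: np.int64(220), 248: np.int64(128), 249: np.int64(80), 250: np.int64(75), 251: np.int64(64), 252: np.int64(79), 253: np.int64(110), 254: np.int64(115), 255: np.int64(141), 256: np.int64(162), 257: np.int64(164), 258: np.int64(165), 259: np.int64(166), 260: np.int64(172), 261: np.int64(173)}
210 [[-1.2735943  17.87454435]]
218 [[-1.07346364 12.08629971]]
222 [[-0.97210956  9.15490376]]
250 [[ -0.2375096  -12.09143743]]
254 [[ -0.12883438 -15.2345777 ]]
258 [[ -0.01918857 -18.40578974]]
yaw now 2.0 d 0.0 q6 -0.38 turn [ 0. -0. -0.] shift cm [-0.   14.16  0.04] t 12.1 w 57.5
```

send_rows(series="0 0 0 0 2 0 0.1;0 0 0 0 5 0 0.1;0 0 0 0 8 0 0.1;0 0 0 0 10 0 0.1;0 0 0 0 11.5 0 0.1;0 0 0 0 12.5 0 0.1;0 0 0 0 13 0 0.1;0 0 0 0 13.2 0 0.1;0 0 0 0 13.3 0 0.1;0 0 0 0 13.3 0 0.1")

```text
time_s: 12.9
ee_pos: [0.5458, -0.1545, 0.0273]
eef_rot: [-1.571, -0.001, 0.035]
force: [0.4, -0.6, -1.0]
grip_width: 0.0577
```

send_rows(series="0 0 0 0 0.1 0 0.1;0 0 0 0 0.2 0 0.1;0 0 0 0 0.3 0 0.1;0 0 0 0 0.4 0 0.1;0 0 0 0 0.5 0 0.1;0 0 0 0 0.6 0 0.1;0 0 0 0 0.7 0 0.1;0 0 0 0 0.8 0 0.1;0 0 0 0 0.8 0 0.1;0 0 0 0 0.8 0 0.1")

```text
time_s: 13.73
ee_pos: [0.5454, -0.1543, 0.0185]
eef_rot: [-1.571, 0.0, 0.035]
force: [-0.9, -0.3, -0.3]
grip_width: 0.0576
```

send_rows(series="0 0 0 0 0 0 0.5;0 0 0 0 0 0 0.5;0 0 0 0 0 0 0.5;0 0 0 0 0 0 0.5;0 0 0 0 0 0 0.5;0 0 0 0 -1 0 0.6;0 0 0 0 -4 0 0.8;0 0 0 0 -8 0 1;0 0 0 0 -12 0 1;0 0 0 0 -16 0 1")

```text
time_s: 14.57
ee_pos: [0.545, -0.1542, 0.1813]
eef_rot: [-1.571, -0.0, 0.035]
force: [0.1, 0.4, -0.6]
grip_width: 0.0937
```

send_rows(series="0 0 0 0 0 4 1;0 0 0 0 0 8 1;0 0 0 0 0 12 1;0 0 0 0 0 16 1;0 0 0 0 0 20 1;0 0 0 0 0 24 1;0 0 0 0 0 28 1;0 0 0 0 0 32 1;0 0 0 0 0 35 1;0 0 0 0 0 35 1")

```text
time_s: 15.4
ee_pos: [0.5324, 0.2001, 0.1793]
eef_rot: [-1.57, -0.001, 0.039]
force: [-0.5, 0.9, -0.2]
grip_width: 0.0937
```

```bash
python3 - <<'E'
from h import *
im,C=snap("top","t3");m=white(im);m[:150]=0;m[230:]=0;m[:,:240]=0;m[:,380:]=0;blobs(m,C,.026,20,300)
g=cv2.cvtColor(im,cv2.COLOR_BGR2GRAY);m=g<55;m[:150]=0;m[240:]=0;m[:,180:]=0;blobs(m,C,.024,3,80)
c=im[150:240,60:380];cv2.imwrite("pics/t3b.png",cv2.resize(c,(800,225),interpolation=cv2.INTER_CUBIC))
plan(499.4,400,200,-19)
E
```

```text
px 332.7 171.6 n 89 ctr [ 593.5 -162.9] size [  5.4 144. ] long-axis deg 92.3
px 352.5 185.9 n 162 ctr [ 549.4 -219.9] size [26.8 54.7] long-axis deg 178.2
px 329.1 187.0 n 169 ctr [ 546.9 -149.9] size [29.7 54.3] long-axis deg 179.6
px 366.5 196.0 n 31 ctr [ 519.  -259.3] size [ 9.2 36.5] long-axis deg 4.9
px 335.2 203.4 n 98 ctr [ 497.7 -167.7] size [  6.1 151.2] long-axis deg 91.9
px 119.2 188.0 n 12 ctr [548.7 486. ] size [8.5 8.9] long-axis deg 46.0
px 111.7 206.5 n 14 ctr [492.5 506.6] size [9.1 9.5] long-axis deg 89.7
px 150.9 220.4 n 13 ctr [450.1 385.1] size [9.3 9.7] long-axis deg 28.1
yaw now 2.2 d -21.2 q6 0.25 turn [-0.    4.24  0.  ] shift cm [-2.56 -2.08 20.33] t 15.4 w 94.1
```

View pics/t3b.png

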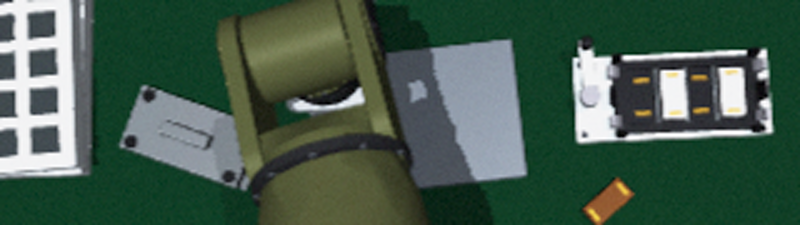

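```bash
python3 - <<'E'
from h import *
plan(479,379,200,-19.4)
E
```

```text
yaw now 2.2 d -21.6 q6 0.25 turn [-0.    4.32  0.  ] shift cm [-4.67 -2.08 18.31] t 15.4 w 94.1
```

send_rows(series="0 0.7 0 -0.8 -0.5 3 1;0 1.4 0 -1.6 -1 6 1;0 2.1 0 -2.4 -1.5 9 1;0 2.8 0 -3.2 -2 12 1;0 3.5 0 -4 -2 15 1;0 4.3 0 -4.7 -2 18.3 1;0 4.3 0 -4.7 -2 18.3 1;0 4.3 0 -4.7 -2 18.3 1;0 4.3 0 -4.7 -2 18.3 1;0 4.3 0 -4.7 -2 18.3 1")

```text
time_s: 16.28
ee_pos: [0.4806, 0.3753, 0.1989]
eef_rot: [-1.571, -0.0, -0.341]
force: [0.4, -0.1, -0.2]
grip_width: 0.094
```

```bash
python3 - <<'E'
from h import *
im,C=snap("wrist","w4");np.savez("pics/w4.npz",K=C[0],R=C[1],t=C[2]);print(pose()[0],pose()[2]["eef_rot"])
g=cv2.cvtColor(im,cv2.COLOR_BGR2GRAY);m=g<60;m[250:]=0;blobs(m,C,.024,20,400)
cv2.imwrite("pics/w4b.png",cv2.resize(im,(800,600)))
plan(499.4,435.3,60,-19.4)
E
```

```text
[0.48057867 0.37534909 0.19882401] [-1.57080195e+00 -1.60715143e-04 -3.41621252e-01]
px 229.3 180.2 n 74 ctr [449.3 383.1] size [11.9 12.6] long-axis deg 114.2
px 273.2 180.1 n 53 ctr [506.4 363.2] size [11.2 12.4] long-axis deg 160.4
px 180.0 238.4 n 353 ctr [353.7 325.5] size [21.3 56.8] long-axis deg 35.1
px 325.5 238.6 n 328 ctr [547.8 256.1] size [19.7 54.6] long-axis deg 105.1
yaw now -19.6 d 0.2 q6 0.94 turn [ 0.   -0.03  0.  ] shift cm [-0.24 13.88  6.28] t 16.3 w 93.9
```

View pics/w4b.png

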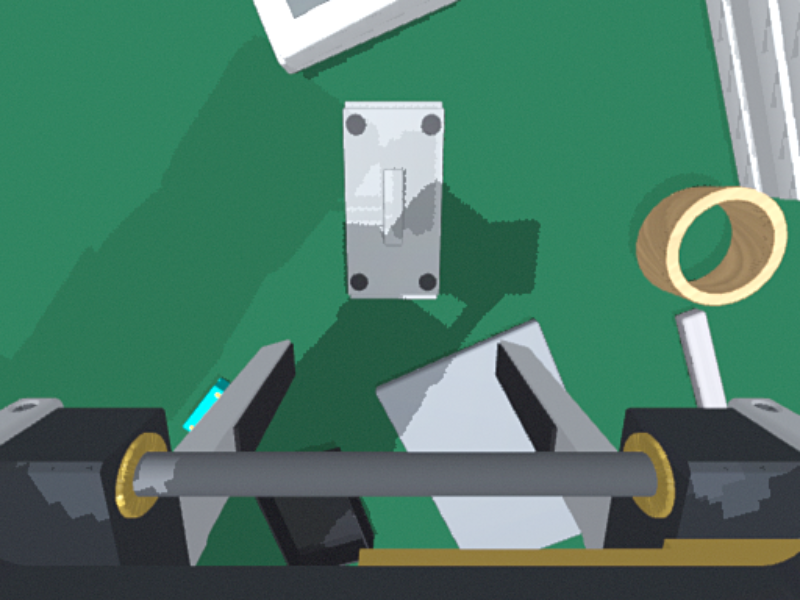

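```bash
python3 - <<'E'
from h import *
d=np.load("pics/w4.npz");C=(d["K"],d["R"],d["t"])
P=ray(C,np.array([[355.8,124.5],[431,124.5],[358.6,282],[427.5,281.8]])*.64,.024)*1000
print(P,P.mean(0)); v=P[0]+P[1]-P[2]-P[3];print(np.degrees(np.arctan2(v[1],v[0])),np.hypot(*v)/2)
c=P.mean(0)+[.5,.9];plan(c[0],c[1],30,np.degrees(np.arctan2(v[1],v[0]))-90)
E
```

```text
[[493.03096447 502.95824822]
 [549.19878212 483.0039915 ]
 [449.52713052 382.67589208]
 [506.38427918 362.67508825]] [499.53528907 432.82830501]
70.26475255220635 127.81298196228992
yaw now -19.6 d -0.2 q6 0.94 turn [0.   0.03 0.  ] shift cm [-0.13 16.88  6.15] t 16.3 w 93.9
```

send_rows(series="0 0 0 -0.1 3 3 0;0 0 0 -0.1 6 6.2 0;0 0 0 -0.1 9 6.2 0;0 0 0 -0.1 11 6.2 0;0 0 0 -0.1 13 6.2 0;0 0 0 -0.1 14.5 6.2 0;0 0 0 -0.1 15.5 6.2 0;0 0 0 -0.1 16 6.2 0;0 0 0 -0.1 16 6.2 0;0 0 0 -0.1 16 6.2 0")

```text
time_s: 17.17
ee_pos: [0.5002, 0.4354, 0.0395]
eef_rot: [-1.57, -0.001, -0.341]
force: [-0.2, 0.3, -0.3]
grip_width: 0.0472
```

send_rows(series="0 0 0 0 0.3 0 0;0 0 0 0 0.6 0 0;0 0 0 0 0.8 0 0;0 0 0 0 1 0 0;0 0 0 0 1.1 0 0;0 0 0 0 1.1 0 0;0 0 0 0 1.1 0 0;0 0 0 0 1.1 0 0;0 0 0 0 1.1 0 0;0 0 0 0 1.1 0 0")

```text
time_s: 18.0
ee_pos: [0.4997, 0.4355, 0.0277]
eef_rot: [-1.571, -0.0, -0.341]
force: [-0.1, 0.4, -0.9]
grip_width: 0.0471
```

send_rows(series="0 0 0 0 0 0 -0.8;0 0 0 0 0 0 -0.8;0 0 0 0 0 0 -0.8;0 0 0 0 0 0 -0.8;0 0 0 0 0 0 -0.8;0 0 0 0 0 0 -0.8;0 0 0 0 0 0 -0.8;0 0 0 0 0 0 -0.8;0 0 0 0 0 0 -0.8;0 0 0 0 0 0 -0.8", newtons=40)

```text
time_s: 18.83
ee_pos: [0.4997, 0.4355, 0.0276]
eef_rot: [-1.571, -0.0, -0.341]
force: [-0.2, 0.7, 0.2]
grip_width: 0.0159
```

```bash
python3 - <<'E'
from h import *
plan(520,-150,200,2)
E
```

```text
yaw now -19.5 d 21.5 q6 1.0 turn [-0.  -4.3  0. ] shift cm [ 21.47 -17.24 -54.51] t 18.8 w 15.9
```

send_rows(series="0 0 0 0 -1 0 -0.8;0 0 0 0 -3 0 -0.8;0 0 0 0 -6 0 -0.8;0 0 0 0 -9 0 -0.8;0 0 0 0 -12 0 -0.8;0 -0.2 0 1 -15 -2 -0.8;0 -0.4 0 2 -17 -5 -0.8;0 -0.7 0 3 -17 -8 -0.8;0 -1 0 4 -17 -11 -0.8;0 -1.3 0 5 -17 -14 -0.8")

```text
time_s: 19.67
ee_pos: [0.4997, 0.2855, 0.1986]
eef_rot: [-1.57, -0.001, -0.225]
force: [0.9, 0.1, -0.4]
grip_width: 0.0157
```

send_rows(series="0 -0.3 0 1 0 -3 -0.8;0 -0.6 0 2 0 -6 -0.8;0 -0.9 0 3 0 -9 -0.8;0 -1.2 0 4 0 -12 -0.8;0 -1.5 0 5 0 -15 -0.8;0 -1.8 0 6 0 -18 -0.8;0 -2.1 0 7 0 -21 -0.8;0 -2.4 0 8 0 -23 -0.8;0 -2.7 0 8.5 0 -24 -0.8;0 -2.7 0 8.5 0 -24 -0.8")

```text
time_s: 20.5
ee_pos: [0.5291, 0.0319, 0.1982]
eef_rot: [-1.571, -0.001, 0.007]
force: [0.5, -0.5, -0.2]
grip_width: 0.0155
```

```bash
python3 - <<'E'
from h import *
plan(546,-225,200,2)
im,C=snap("top","t4");m=white(im);m[:150]=0;m[230:]=0;m[:,:200]=0;m[:,380:]=0;blobs(m,C,.026,20,300)
E
```

```text
yaw now 0.4 d 1.6 q6 -0.02 turn [ 0.   -0.32  0.01] shift cm [  1.5   -0.17 -25.7 ] t 20.5 w 15.5
px 332.6 171.6 n 86 ctr [ 593.5 -162.9] size [  5.5 144. ] long-axis deg 92.4
px 301.7 191.5 n 158 ctr [541.6 -68.7] size [23.8 96.6] long-axis deg 179.7
px 352.5 185.9 n 164 ctr [ 549.4 -219.9] size [26.8 54.7] long-axis deg 178.2
px 329.1 187.0 n 170 ctr [ 546.9 -149.9] size [29.7 54.3] long-axis deg 179.6
px 266.1 190.7 n 104 ctr [539.1  37.2] size [18.2 93.2] long-axis deg 89.6
px 366.5 196.0 n 31 ctr [ 519.  -259.3] size [ 9.2 36.5] long-axis deg 4.9
px 335.6 203.3 n 97 ctr [ 498.  -167.6] size [  6.1 151.2] long-axis deg 92.2
```

send_rows(series="0 0 0 0.3 0 -3 -0.8;0 0 0 0.6 0 -6 -0.8;0 -0.1 0 0.9 0 -9 -0.8;0 -0.2 0 1.2 0 -12 -0.8;0 -0.3 0 1.5 0 -15 -0.8;0 -0.3 0 1.55 0 -18 -0.8;0 -0.3 0 1.55 0 -20 -0.8;0 -0.3 0 1.55 0 -20 -0.8;0 -0.3 0 1.55 0 -20 -0.8;0 -0.3 0 1.55 0 -20 -0.8")

```text
time_s: 21.38
ee_pos: [0.5462, -0.1646, 0.1977]
eef_rot: [-1.571, -0.0, 0.035]
force: [-0.3, -0.2, -1.2]
grip_width: 0.0157
```

```bash
python3 - <<'E'
from h import *
im,C=snap("wrist","w5");np.savez("pics/w5.npz",K=C[0],R=C[1],t=C[2]);print(pose()[0],pose()[2]["eef_rot"])
snap("top","t5");snap("scene","s5")
cv2.imwrite("pics/w5b.png",cv2.resize(im,(800,600)))
plan(546.1,-167.7,100,2)
E
```

```text
[ 0.54622702 -0.16450933  0.19776439] [-1.57062765e+00 -1.08283629e-04  3.58185786e-02]
yaw now 2.1 d -0.1 q6 -0.39 turn [-0.    0.01  0.  ] shift cm [-0.03  9.78 -0.3 ] t 21.5 w 15.5
```

View pics/w5b.png

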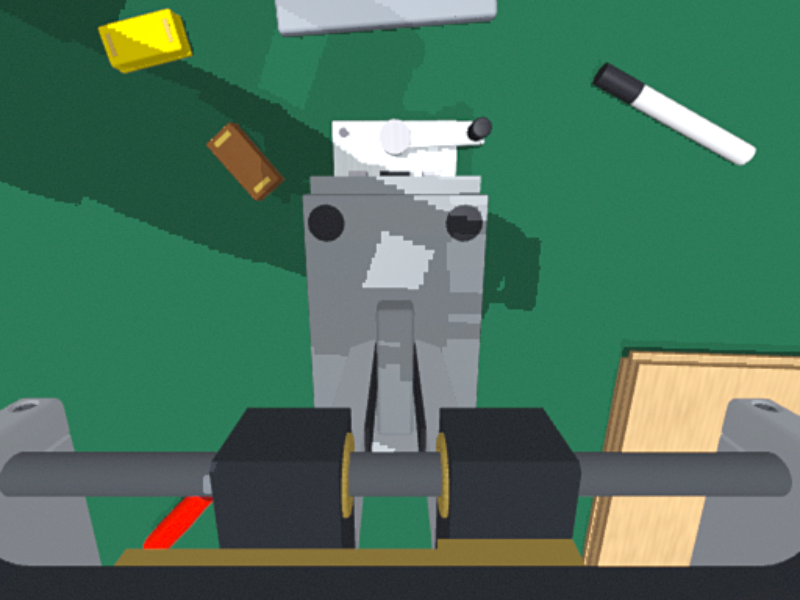

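```bash
python3 - <<'E'
from h import *
d=np.load("pics/w5.npz");C=(d["K"],d["R"],d["t"]);p=pose()[0]*1000
im=cv2.imread("pics/w5.png");g=cv2.cvtColor(im,cv2.COLOR_BGR2GRAY)
m=g<85;m[:125]=0;m[160:]=0;blobs(m,C,.1941,150,1500)
P=ray(C,np.array([[326,223],[464,223]])*.64,.1941)*1000
print(P,P.mean(0)); v=P[1]-P[0];print("yaw",np.degrees(np.arctan2(v[1],v[0])),np.hypot(*v))
a=np.radians(2.05);R=np.array([[np.cos(a),-np.sin(a)],[np.sin(a),np.cos(a)]])
print("cover centre - tcp, cover frame",R.T@(P.mean(0)-p[:2])-[0,64])
print("post cap, z=.05:",ray(C,np.array([[396,137]])*.64,.046)*1000, "expect",np.array([546.1,-167.7])+R@[0,117])
E
```

```text
px 208.2 142.2 n 433 ctr [ 513.5 -103.7] size [15.  15.5] long-axis deg 90.1
px 296.7 144.0 n 334 ctr [ 573.6 -101.9] size [14.4 15.1] long-axis deg 28.5
px 324.4 150.6 n 547 ctr [ 595.7 -104.2] size [15.5 24.5] long-axis deg 2.0
[[ 513.91981275 -103.78874444]
 [ 573.84791943 -101.66964521]] [ 543.88386609 -102.72919482]
yaw 2.025174528009102 59.965561379552135
cover centre - tcp, cover frame [-0.13993308 -1.96698699]
post cap, z=.05: [[542.89462058 -51.72352256]] expect [541.91472089 -50.77488106]
```

```bash
python3 - <<'E'
from h import *
plan(546.0,-166.5,78,2)
E
```

```text
yaw now 2.1 d -0.1 q6 -0.39 turn [-0.    0.01  0.  ] shift cm [-0.03 11.98 -0.18] t 21.5 w 15.5
```

send_rows(series="0 0 0 0 2 -0.2 -0.8;0 0 0 0 4 -0.2 -0.8;0 0 0 0 6 -0.2 -0.8;0 0 0 0 8 -0.2 -0.8;0 0 0 0 9.5 -0.2 -0.8;0 0 0 0 11 -0.2 -0.8;0 0 0 0 12 -0.2 -0.8;0 0 0 0 12 -0.2 -0.8;0 0 0 0 12 -0.2 -0.8;0 0 0 0 12 -0.2 -0.8")

```text
time_s: 22.37
ee_pos: [0.5467, -0.168, 0.0786]
eef_rot: [-1.571, -0.001, 0.035]
force: [-0.4, -0.0, -0.6]
grip_width: 0.0156
```

```bash
python3 - <<'E'
from h import *
im,C=snap("wrist","w6");np.savez("pics/w6.npz",K=C[0],R=C[1],t=C[2]);print(pose()[0])
im2,_=snap("scene","s6");im3,_=snap("top","t6")
cs=lambda c:cv2.resize(c,(400,300),interpolation=cv2.INTER_CUBIC)
out=np.vstack([np.hstack([cs(im[40:184,160:352]),cs(im2[130:238,140:284])]),np.hstack([cs(im3[140:230,280:400]),cs(im[120:300,140:380])])])
cv2.imwrite("pics/m6.png",out); plan(546.0,-166.5,52,2)
E
```

```text
[ 0.54668074 -0.16799875  0.07867455]
yaw now 2.0 d 0.0 q6 -0.4 turn [ 0.01 -0.    0.01] shift cm [-0.05  2.65  0.16] t 22.5 w 15.9
```

View pics/m6.png

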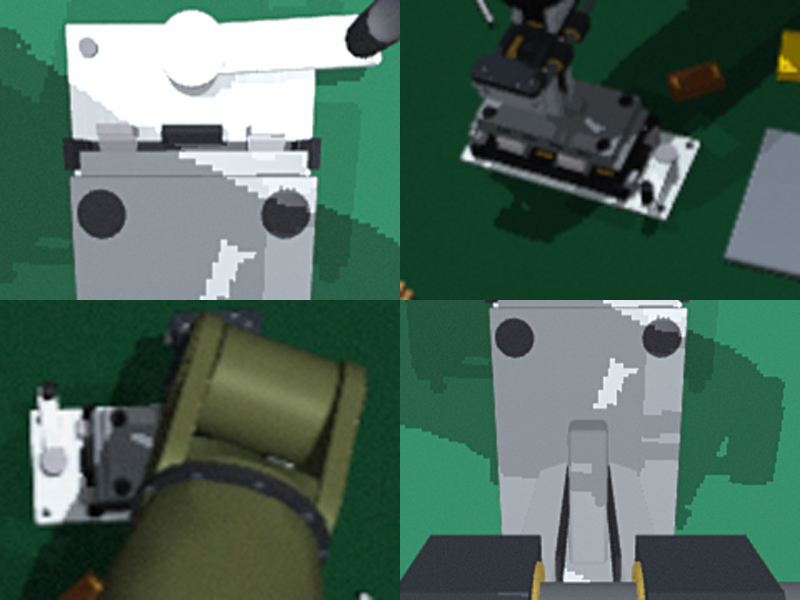

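send_rows(series="0 0 0 -0.05 0.5 0.15 -0.8;0 0 0 -0.05 0.8 0.15 -0.8;0 0 0 -0.05 1 0.15 -0.8;0 0 0 -0.05 1 0.15 -0.8;0 0 0 -0.05 1 0.15 -0.8;0 0 0 -0.05 1 0.15 -0.8;0 0 0 -0.05 1 0.15 -0.8;0 0 0 -0.05 1 0.15 -0.8;0 0 0 -0.05 1 0.15 -0.8;0 0 0 -0.05 1 0.15 -0.8")

```text
time_s: 23.35
ee_pos: [0.5456, -0.1666, 0.0676]
eef_rot: [-1.571, -0.0, 0.035]
force: [-0.9, 0.7, -0.9]
grip_width: 0.0158
```

```bash
python3 - <<'E'
from h import *
plan(546.0,-166.5,52,2)
im,C=snap("wrist","w7");p=pose()[0]*1000;print(p,proj(C,[[.542,-.0825,.035]]))
cv2.imwrite("pics/w7b.png",cv2.resize(im[80:200,172:332],(800,600),interpolation=cv2.INTER_CUBIC));np.savez("pics/w7.npz",K=C[0],R=C[1],t=C[2])
E
```

```text
yaw now 2.0 d 0.0 q6 -0.4 turn [ 0. -0.  0.] shift cm [0.04 1.56 0.  ] t 23.4 w 15.8
[ 545.59273797 -166.54263008   67.59403526] [[252.05466868 109.95279869]]
```

View pics/w7b.png

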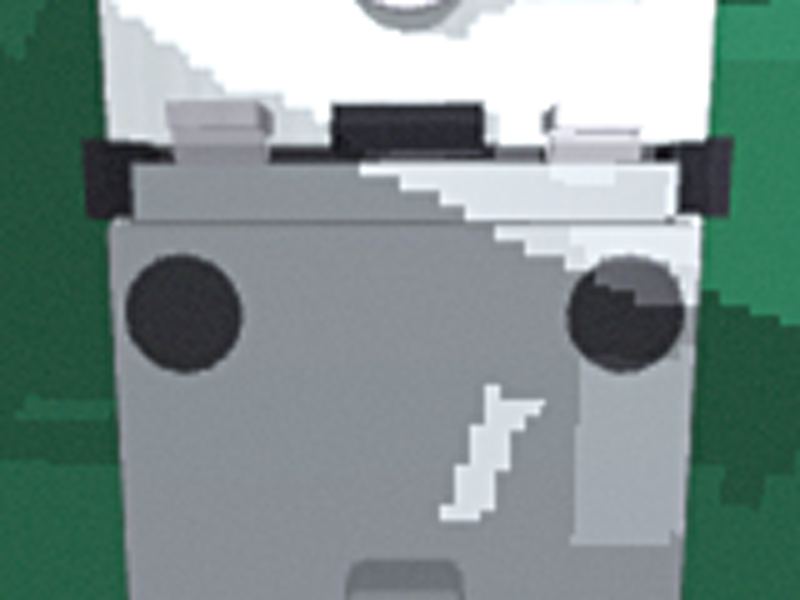

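```bash
python3 - <<'E'
from h import *
d=np.load("pics/w7.npz");C=(d["K"],d["R"],d["t"])
a=np.radians(2.0);R=np.array([[np.cos(a),-np.sin(a)],[np.sin(a),np.cos(a)]])
def f(x,y,z): 
    w=np.array([545.7,-168.5])+R@[x,y]; return np.round((proj(C,[[w[0]/1e3,w[1]/1e3,z/1e3]])[0]-[172,80])*5)
for n,q in dict(stop_in_top=(0,85.5,35),stop_in_12=(0,85.5,12),clip30=(30,80.5,33),clipm30=(-30,80.5,33),g_in=(42,82,35),g_inm=(-42,82,35),g_y78=(46,78,35),plate=(0,88,12)).items():print(n,f(*q))
print("tab end y(z44)",ray(C,[[172+81,80+162/5]],.044)*1000,"target centre+84:",np.array([545.7,-168.5])+R@[0,84])
print("post", ray(C,[[172+409/5,80+150/5]],.035)*1000)
E
```

```text
stop_in_top [405. 154.]
stop_in_12 [405. 158.]
clip30 [598. 188.]
clipm30 [211. 188.]
g_in [679. 178.]
g_inm [131. 178.]
g_y78 [704. 205.]
plate [405. 143.]
tab end y(z44) [[542.77874666 -84.48083794]] target centre+84: [542.76844228 -84.55117053]
post [[543.33040071 -82.48813374]]
```

send_rows(series="0 0 0 0.04 0.2 0 -0.8;0 0 0 0.04 0.4 0 -0.8;0 0 0 0.04 0.6 0 -0.8;0 0 0 0.04 0.8 0 -0.8;0 0 0 0.04 1 0 -0.8;0 0 0 0.04 1.15 0 -0.8;0 0 0 0.04 1.3 0 -0.8;0 0 0 0.04 1.4 0 -0.8;0 0 0 0.04 1.5 0 -0.8;0 0 0 0.04 1.5 0 -0.8")

```text
time_s: 24.23
ee_pos: [0.5459, -0.1665, 0.0524]
eef_rot: [-1.571, 0.0, 0.035]
force: [0.4, 0.2, -1.8]
grip_width: 0.0156
```

```bash
python3 - <<'E'
from h import *
plan(546.0,-166.5,52,2);o=get_obs();print(o["ee_pos"],o["force"],o["moment"])
E
```

```text
yaw now 2.0 d 0.0 q6 -0.39 turn [-0. -0. -0.] shift cm [ 0.01  0.04 -0.  ] t 24.2 w 15.6
[ 0.54592251 -0.16648022  0.0523913 ] [ 0.35441982  0.18436074 -1.82401698] [-0.04774952  0.08559476  0.0130962 ]
```

send_rows(series="0 0 0 0 0.05 0 -0.8;0 0 0 0 0.1 0 -0.8;0 0 0 0 0.15 0 -0.8;0 0 0 0 0.2 0 -0.8;0 0 0 0 0.2 0 -0.8;0 0 0 0 0.2 0 -0.8;0 0 0 0 0.2 0 -0.8;0 0 0 0 0.2 0 -0.8;0 0 0 0 0.2 0 -0.8;0 0 0 0 0.2 0 -0.8")

```text
time_s: 25.07
ee_pos: [0.5463, -0.1666, 0.0512]
eef_rot: [-1.571, -0.001, 0.035]
force: [-0.9, 1.4, 6.3]
grip_width: 0.0157
```

send_rows(series="0 0 0 0 -0.1 0 0;0 0 0 0 -0.1 0 0;0 0 0 0 -0.1 0 0;0 0 0 0 -0.1 0 0;0 0 0 0 -0.1 0 0;0 0 0 0 -0.5 0 0;0 0 0 0 -1.5 0 0;0 0 0 0 -4 0 0;0 0 0 0 -7 0 0;0 0 0 0 -10 0 0")

```text
time_s: 25.9
ee_pos: [0.5457, -0.1664, 0.1525]
eef_rot: [-1.571, 0.0, 0.035]
force: [0.7, -0.7, -0.4]
grip_width: 0.0469
```

send_rows(series="0 0 0 0 0 -1 -1;0 0 0 0 0 -3 -1;0 0 0 0 0 -6 -1;0 0 0 0 0 -9 -1;0 0 0 0 0 -11 -1;0 0 0 0 0 -11 -1;0 0 0 0 0 -11 -1;0 0 0 0 0 -11 -1;0 0 0 0 0 -11 -1;0 0 0 0 0 -11 -1")

```text
time_s: 26.73
ee_pos: [0.55, -0.2755, 0.1509]
eef_rot: [-1.571, -0.0, 0.036]
force: [-0.3, -0.1, 0.5]
grip_width: 0.0
```

```bash
python3 - <<'E'
from h import *
im,C=snap("wrist","w8");p=pose()[0]*1000;print(p)
g=cv2.cvtColor(im,cv2.COLOR_BGR2GRAY);m=g<85;m[230:]=0;blobs(m,C,.048,60,1500)
cv2.imwrite("pics/w8b.png",cv2.resize(im[20:260,92:412],(800,600),interpolation=cv2.INTER_CUBIC))
E
```

```text
[ 550.01180316 -275.65239552  150.84843177]
px 205.5 5.9 n 111 ctr [499.8 -99.5] size [ 8.3 10.7] long-axis deg 89.1
px 299.8 5.9 n 102 ctr [586.6 -96.4] size [ 8.3 10.7] long-axis deg 95.0
px 224.0 152.8 n 176 ctr [ 517.9 -233.8] size [14.8 14.9] long-axis deg 2.1
px 481.5 152.2 n 72 ctr [ 789.8 -222.2] size [ 4.5 53.4] long-axis deg 179.4
px 437.4 154.8 n 86 ctr [ 749.  -227.8] size [ 9.6 26.8] long-axis deg 9.3
px 252.5 172.5 n 160 ctr [ 548.8 -253.7] size [ 7.7 20.6] long-axis deg 2.1
```

View pics/w8b.png

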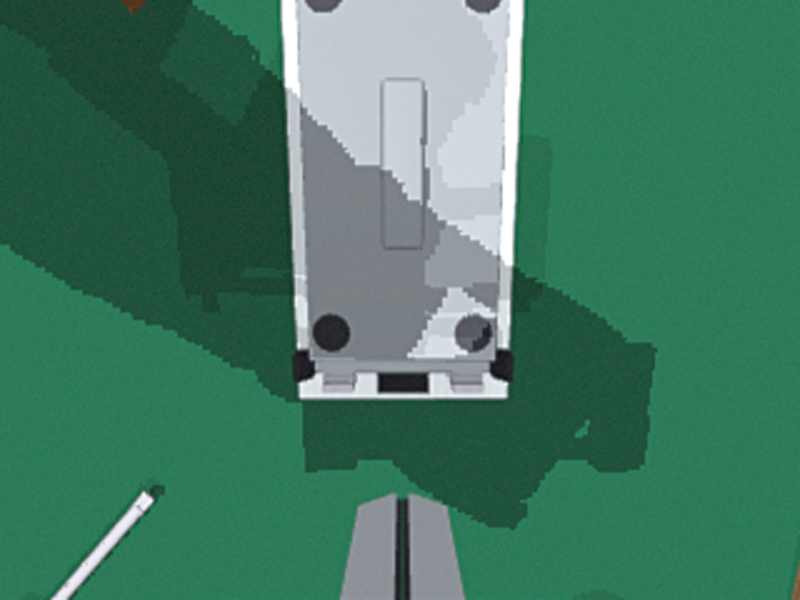

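```bash
python3 - <<'E'
from h import *
plan(518.3,-232.7,55,2)
E
```

```text
yaw now 2.1 d -0.1 q6 -0.56 turn [0.   0.01 0.  ] shift cm [-3.02  9.58  4.41] t 26.8 w 0.6
```

send_rows(series="0 0 0 -1 1 1.5 -1;0 0 0 -2 3 3 -1;0 0 0 -3 5 4.4 -1;0 0 0 -3 7 4.4 -1;0 0 0 -3 8.5 4.4 -1;0 0 0 -3 9.5 4.4 -1;0 0 0 -3 9.5 4.4 -1;0 0 0 -3 9.5 4.4 -1;0 0 0 -3 9.5 4.4 -1;0 0 0 -3 9.5 4.4 -1")

```text
time_s: 27.62
ee_pos: [0.5188, -0.2338, 0.0566]
eef_rot: [-1.572, -0.001, 0.035]
force: [-0.0, -0.2, -0.1]
grip_width: 0.0001
```

send_rows(series="0 0 0 0 0.2 0 -1;0 0 0 0 0.4 0 -1;0 0 0 0 0.6 0 -1;0 0 0 0 0.8 0 -1;0 0 0 0 0.9 0 -1;0 0 0 0 1 0 -1;0 0 0 0 1.1 0 -1;0 0 0 0 1.2 0 -1;0 0 0 0 1.2 0 -1;0 0 0 0 1.2 0 -1")

```text
time_s: 28.45
ee_pos: [0.5182, -0.2335, 0.0434]
eef_rot: [-1.571, 0.0, 0.035]
force: [-0.8, -0.3, -0.0]
grip_width: 0.0002
```

send_rows(series="0 0 0 0 0.1 0 -1;0 0 0 0 0.2 0 -1;0 0 0 0 0.3 0 -1;0 0 0 0 0.4 0 -1;0 0 0 0 0.45 0 -1;0 0 0 0 0.5 0 -1;0 0 0 0 0.55 0 -1;0 0 0 0 0.6 0 -1;0 0 0 0 0.6 0 -1;0 0 0 0 0.6 0 -1")

```text
time_s: 29.28
ee_pos: [0.5186, -0.2337, 0.0383]
eef_rot: [-1.571, -0.001, 0.035]
force: [-3.8, 0.9, 9.7]
grip_width: 0.0003
```

```bash
python3 - <<'E'
from h import *
o=get_obs();print(o["ee_pos"],o["force"],o["moment"])
a,_=snap("scene","s9");b,_=snap("top","t9")
cs=lambda c:cv2.resize(c,(400,300),interpolation=cv2.INTER_CUBIC)
cv2.imwrite("pics/m9.png",np.hstack([cs(a[130:238,140:284]),cs(b[140:230,280:400])]))
E
```

```text
[ 0.51863045 -0.23367396  0.03828906] [-3.77066192  0.93845755  9.6745814 ] [0.04753743 0.73857985 0.03328322]
```

View pics/m9.png

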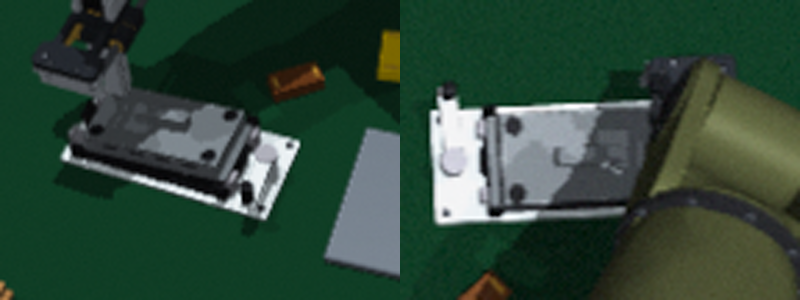

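send_rows(series="0 0 0 0 0.1 0 -1;0 0 0 0 0.15 0 -1;0 0 0 0 0.2 0 -1;0 0 0 0 0.25 0 -1;0 0 0 0 0.3 0 -1;0 0 0 0 0.3 0 -1;0 0 0 0 0.3 0 -1;0 0 0 0 0.3 0 -1;0 0 0 0 0.3 0 -1;0 0 0 0 0.3 0 -1")

```text
time_s: 30.22
ee_pos: [0.5192, -0.2338, 0.0375]
eef_rot: [-1.572, -0.002, 0.035]
force: [-11.3, 4.6, 34.8]
grip_width: 0.0007
```

send_rows(series="0 0 0 0 -1 0 -1;0 0 0 0 -2.4 0 -1;0 0 0 2 -2.4 0 -1;0 0 0 4 -2.4 0 -1;0 0 0 6 -2.4 0 -1;0 0 0 6 -2.4 0 -1;0 0 0 6 -2.4 0 -1;0 0 0 6 -2.2 0 -1;0 0 0 6 -1.9 0 -1;0 0 0 6 -1.7 0 -1")

```text
time_s: 31.05
ee_pos: [0.5776, -0.2315, 0.0512]
eef_rot: [-1.571, 0.0, 0.034]
force: [-0.4, -0.0, 0.3]
grip_width: 0.0002
```

```bash
python3 - <<'E'
from h import *
plan(578.3,-231.2,42,2);o=get_obs();print(o["ee_pos"],o["force"])
E
```

```text
yaw now 2.0 d 0.0 q6 -0.47 turn [-0.   -0.01 -0.01] shift cm [0.07 0.92 0.03] t 31.1 w 0.2
[ 0.57758491 -0.23149861  0.05115339] [-0.41713478 -0.03480887  0.34608388]
```

send_rows(series="0 0 0 0 0.3 0 -1;0 0 0 0 0.5 0 -1;0 0 0 0 0.7 0 -1;0 0 0 0 0.9 0 -1;0 0 0 0 1 0 -1;0 0 0 0 1.1 0 -1;0 0 0 0 1.2 0 -1;0 0 0 0 1.3 0 -1;0 0 0 0 1.35 0 -1;0 0 0 0 1.35 0 -1")

```text
time_s: 31.88
ee_pos: [0.5782, -0.2314, 0.038]
eef_rot: [-1.571, 0.0, 0.035]
force: [-0.1, 0.2, 0.4]
grip_width: 0.0007
```

send_rows(series="0 0 0 0 0.05 0 -1;0 0 0 0 0.1 0 -1;0 0 0 0 0.15 0 -1;0 0 0 0 0.15 0 -1;0 0 0 0 0.15 0 -1;0 0 0 0 0.15 0 -1;0 0 0 0 0.15 0 -1;0 0 0 0 0.15 0 -1;0 0 0 0 0.15 0 -1;0 0 0 0 0.15 0 -1")

```text
time_s: 32.72
ee_pos: [0.5785, -0.2314, 0.0375]
eef_rot: [-1.571, -0.001, 0.035]
force: [-3.6, 2.3, 9.2]
grip_width: 0.0007
```

send_rows(series="0 0 0 0 0.05 0 -1;0 0 0 0 0.1 0 -1;0 0 0 0 0.15 0 -1;0 0 0 0 0.15 0 -1;0 0 0 0 0.15 0 -1;0 0 0 0 0.15 0 -1;0 0 0 0 0.15 0 -1;0 0 0 0 0.15 0 -1;0 0 0 0 0.15 0 -1;0 0 0 0 0.15 0 -1")

```text
time_s: 33.55
ee_pos: [0.5788, -0.2314, 0.0372]
eef_rot: [-1.571, -0.002, 0.035]
force: [-5.9, 4.2, 20.3]
grip_width: 0.0006
```

send_rows(series="0 0 0 0 -1 0 -1;0 0 0 0 -4 0 -1;0 0 0 0 -4 3 -1;0 0 0 0 -4 6 -1;0 0 0 0 -4 9 -1;0 0 0 0 -4 11 -1;0 0 0 0 -4 12.8 -1;0 0 0 0 -4 12.8 -1;0 0 0 0 -4 12.8 -1;0 0 0 0 -4 12.8 -1")

```text
time_s: 34.38
ee_pos: [0.5739, -0.1042, 0.0752]
eef_rot: [-1.571, -0.0, 0.035]
force: [0.0, 0.6, 0.1]
grip_width: 0.0005
```

```bash
python3 - <<'E'
from h import *
plan(573.8,-102.7,48,2);o=get_obs();print(o["ee_pos"],o["force"])
E
```

```text
yaw now 2.0 d 0.0 q6 -0.28 turn [ 0. -0.  0.] shift cm [-0.01  2.72  0.15] t 34.4 w 0.5
[ 0.57393603 -0.10415122  0.07519358] [0.01650546 0.55180158 0.05239653]
```

send_rows(series="0 0 0 0 1 0.1 -1;0 0 0 0 2 0.1 -1;0 0 0 0 2.6 0.1 -1;0 0 0 0 2.8 0.1 -1;0 0 0 0 3 0.1 -1;0 0 0 0 3.2 0.1 -1;0 0 0 0 3.4 0.1 -1;0 0 0 0 3.6 0.1 -1;0 0 0 0 3.7 0.1 -1;0 0 0 0 3.7 0.1 -1")

```text
time_s: 35.22
ee_pos: [0.5739, -0.1025, 0.0381]
eef_rot: [-1.571, -0.0, 0.035]
force: [1.1, -0.2, 0.7]
grip_width: 0.0005
```

send_rows(series="0 0 0 0 0.05 0 -1;0 0 0 0 0.1 0 -1;0 0 0 0 0.15 0 -1;0 0 0 0 0.2 0 -1;0 0 0 0 0.25 0 -1;0 0 0 0 0.25 0 -1;0 0 0 0 0.25 0 -1;0 0 0 0 0.25 0 -1;0 0 0 0 0.25 0 -1;0 0 0 0 0.25 0 -1")

```text
time_s: 36.05
ee_pos: [0.5737, -0.1026, 0.0363]
eef_rot: [-1.571, -0.0, 0.035]
force: [-4.5, 0.4, 10.0]
grip_width: 0.0005
```

Bottoming at 36.3; a little firmer, then the last corner.

send_rows(series="0 0 0 0 0.05 0 -1;0 0 0 0 0.1 0 -1;0 0 0 0 0.15 0 -1;0 0 0 0 0.15 0 -1;0 0 0 0 0.15 0 -1;0 0 0 0 0.15 0 -1;0 0 0 0 0.15 0 -1;0 0 0 0 0.15 0 -1;0 0 0 0 0.15 0 -1;0 0 0 0 0.15 0 -1")

```text
time_s: 36.88
ee_pos: [0.574, -0.1026, 0.0362]
eef_rot: [-1.571, -0.001, 0.035]
force: [-11.3, 2.8, 25.0]
grip_width: 0.0007
```

send_rows(series="0 0 0 0 -1 0 -1;0 0 0 0 -3 0 -1;0 0 0 -2 -3 0 -1;0 0 0 -4 -3 0 -1;0 0 0 -6 -3 0 -1;0 0 0 -6 -3 0 -1;0 0 0 -6 -2 0 -1;0 0 0 -6 -1.5 0 -1;0 0 0 -6 -1.2 0 -1;0 0 0 -6 -1.2 0 -1")

```text
time_s: 37.72
ee_pos: [0.5138, -0.1044, 0.0448]
eef_rot: [-1.57, 0.002, 0.035]
force: [0.7, 0.6, -0.1]
grip_width: 0.0006
```

```bash
python3 - <<'E'
from h import *
plan(513.9,-104.8,37,2);o=get_obs();print(o["ee_pos"],o["force"])
E
```

```text
yaw now 2.0 d -0.0 q6 -0.31 turn [-0.01  0.   -0.02] shift cm [ 0.01  0.78 -0.04] t 37.7 w 0.6
[ 0.51376209 -0.10440972  0.04479724] [ 0.70756069  0.55037583 -0.11687157]
```

send_rows(series="0 0 0 0 0.15 0 -1;0 0 0 0 0.3 0 -1;0 0 0 0 0.45 0 -1;0 0 0 0 0.6 0 -1;0 0 0 0 0.7 0 -1;0 0 0 0 0.8 0 -1;0 0 0 0 0.85 0 -1;0 0 0 0 0.9 0 -1;0 0 0 0 0.9 0 -1;0 0 0 0 0.9 0 -1")

```text
time_s: 38.55
ee_pos: [0.5138, -0.1046, 0.0371]
eef_rot: [-1.571, 0.0, 0.035]
force: [-0.5, -0.6, 0.0]
grip_width: 0.0003
```

send_rows(series="0 0 0 0 0.05 0 -1;0 0 0 0 0.1 0 -1;0 0 0 0 0.15 0 -1;0 0 0 0 0.15 0 -1;0 0 0 0 0.15 0 -1;0 0 0 0 0.15 0 -1;0 0 0 0 0.15 0 -1;0 0 0 0 0.15 0 -1;0 0 0 0 0.15 0 -1;0 0 0 0 0.15 0 -1")

```text
time_s: 39.38
ee_pos: [0.5139, -0.1046, 0.0362]
eef_rot: [-1.571, -0.0, 0.035]
force: [-4.6, 1.1, 9.5]
grip_width: 0.0006
```

send_rows(series="0 0 0 0 0.05 0 -1;0 0 0 0 0.1 0 -1;0 0 0 0 0.15 0 -1;0 0 0 0 0.15 0 -1;0 0 0 0 0.15 0 -1;0 0 0 0 0.15 0 -1;0 0 0 0 0.15 0 -1;0 0 0 0 0.15 0 -1;0 0 0 0 0.15 0 -1;0 0 0 0 -0.5 0 -1")

```text
time_s: 40.22
ee_pos: [0.5136, -0.1045, 0.0408]
eef_rot: [-1.571, 0.0, 0.035]
force: [0.2, 0.5, 0.4]
grip_width: 0.0007
```

send_rows(series="0 0 0 0 -3 0 -1;0 0 0 0 -3 -3 -1;0 0 0 0 -3 -6 -1;0 0 0 0 -3 -9 -1;0 0 0 0 -3 -12 -1;0 0 0 0 -3 -12.8 -1;0 0 0 0 -2 -12.8 -1;0 0 0 0 -1 -12.8 -1;0 0 0 0 0 -12.8 -1;0 0 0 0 0 -12.8 -1")

```text
time_s: 41.05
ee_pos: [0.5171, -0.2306, 0.0377]
eef_rot: [-1.569, 0.004, 0.036]
force: [0.2, -0.3, -0.8]
grip_width: 0.0007
```

send_rows(series="0 0 0 0 0.1 0 -1;0 0 0 0 0.2 0 -1;0 0 0 0 0.3 0 -1;0 0 0 0 0.4 0 -1;0 0 0 0 0.5 0 -1;0 0 0 0 0.55 0 -1;0 0 0 0 0.6 0 -1;0 0 0 0 0.6 0 -1;0 0 0 0 0.6 0 -1;0 0 0 0 0.6 0 -1")

```text
time_s: 41.88
ee_pos: [0.5185, -0.2325, 0.0362]
eef_rot: [-1.571, -0.001, 0.035]
force: [-6.9, 3.7, 17.7]
grip_width: 0.0006
```

send_rows(series="0 0 0 0 -2.5 0 -1;0 0 0 2 -2.5 0 -1;0 0 0 4 -2.5 0 -1;0 0 0 6 -2.5 0 -1;0 0 0 6 -2.5 0 -1;0 0 0 6 -1.5 0 -1;0 0 0 6 -0.8 0 -1;0 0 0 6 -0.4 0 -1;0 0 0 6 0 0 -1;0 0 0 6 0 0 -1")

```text
time_s: 42.72
ee_pos: [0.5776, -0.2304, 0.0362]
eef_rot: [-1.57, 0.001, 0.034]
force: [-11.5, 5.2, 19.1]
grip_width: 0.0008
```

send_rows(series="0 0 0 0 0.05 0 -1;0 0 0 0 0.05 0 -1;0 0 0 0 0.05 0 -1;0 0 0 0 0.05 0 -1;0 0 0 0 0.05 0 -1;0 0 0 0 0.05 0 -1;0 0 0 0 -1 0 -1;0 0 0 0 -4 0 -1;0 0 0 0 -8 0 -1;0 0 0 0 -11 0 -1")

```text
time_s: 43.55
ee_pos: [0.5779, -0.2307, 0.147]
eef_rot: [-1.571, -0.001, 0.034]
force: [0.5, -0.0, -0.7]
grip_width: 0.0005
```

send_rows(series="0 0 0 0 0 0 -1;0 0 0 0 0 0 -1;0 0 0 0 0 0 -1;0 0 0 0 0 -2 -1;0 0 0 0 0 -4 -1;0 0 0 0 0 -4 -1;0 0 0 0 0 -4 -1;0 0 0 0 0 -4 -1;0 0 0 0 0 -4 -1;0 0 0 0 0 -4 -1")

```text
time_s: 44.38
ee_pos: [0.5796, -0.2697, 0.1443]
eef_rot: [-1.57, 0.0, 0.035]
force: [0.5, -0.6, -0.5]
grip_width: 0.0004
```

```bash
python3 - <<'E'
from h import *
im,C=snap("wrist","w10");p=pose()[0]*1000;print(p)
w=cv2.resize(im[0:240,112:432],(800,600),interpolation=cv2.INTER_CUBIC);cv2.imwrite("pics/w10b.png",w)
plan(546,-168,140,2)
E
```

```text
[ 579.66632599 -269.7419291   144.45454829]
yaw now 2.0 d -0.0 q6 -0.53 turn [-0.    0.01 -0.  ] shift cm [-3.    0.45 10.29] t 44.4 w 0.4
```

View pics/w10b.png

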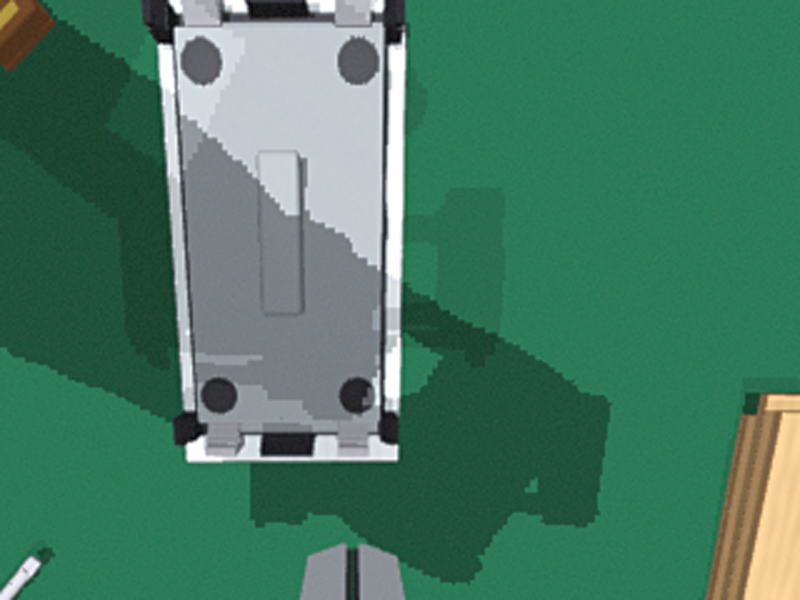

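```bash
python3 - <<'E'
from h import *
im=cv2.imread("pics/t3.png");g=cv2.cvtColor(im,cv2.COLOR_BGR2GRAY);m=g<60;m[:160]=0;m[176:]=0;m[:,:288]=0;m[:,302:]=0
blobs(m,cam("top"),.0585,3,200)
d=np.load("pics/w6.npz");C=(d["K"],d["R"],d["t"])
for uv,z in(((160+377*.48,40+30*.48),.0725),((160+366*.48,40+40*.48),.0585)):print(ray(C,[uv],z)*1000)
plan(575,-10,160,2)
E
```

```text
px 294.4 165.1 n 148 ctr [601.2 -45.8] size [38.2 44.8] long-axis deg 179.3
[[598.16526274 -49.255754  ]]
[[599.06528583 -49.20269648]]
yaw now 2.0 d -0.0 q6 -0.53 turn [-0.    0.01 -0.  ] shift cm [ 0.45 -1.55 25.97] t 44.4 w 0.4
```

```bash
python3 - <<'E'
from h import *
a=np.radians(2);R=np.array([[np.cos(a),-np.sin(a)],[np.sin(a),np.cos(a)]])
w=np.array([546.1,-167.7])+R@[60,147];print(w);plan(w[0],w[1],52,2)
E
```

```text
[600.93322361 -18.69557863]
yaw now 2.0 d -0.0 q6 -0.53 turn [-0.    0.01 -0.  ] shift cm [ 3.02  9.25 25.01] t 44.4 w 0.4
```

send_rows(series="0 0 0 0.5 -1 3 -1;0 0 0 1 -1 6 -1;0 0 0 1.5 -1 9 -1;0 0 0 2 -1 12 -1;0 0 0 2.5 -1 15 -1;0 0 0 3 -1 18 -1;0 0 0 3 -1 21 -1;0 0 0 3 -1 24 -1;0 0 0 3 -1 25 -1;0 0 0 3 -1 25 -1")

```text
time_s: 45.27
ee_pos: [0.6008, -0.0173, 0.1548]
eef_rot: [-1.571, -0.0, 0.038]
force: [-0.3, -0.8, 0.3]
grip_width: 0.0003
```

send_rows(series="0 0 0 0 0 0 -1;0 0 0 0 2 0 -1;0 0 0 0 4 0 -1;0 0 0 0 6 0 -1;0 0 0 0 8 0 -1;0 0 0 0 9.2 0 -1;0 0 0 0 10.2 0 -1;0 0 0 0 10.2 0 -1;0 0 0 0 10.2 0 -1;0 0 0 0 10.2 0 -1")

```text
time_s: 46.1
ee_pos: [0.6015, -0.0198, 0.0537]
eef_rot: [-1.571, -0.001, 0.035]
force: [-0.1, 0.3, -0.3]
grip_width: 0.0006
```

```bash
cat >> h.py <<'E'
def cas():
    p,R,o=pose();a=np.radians(2);Q=np.array([[np.cos(a),-np.sin(a)],[np.sin(a),np.cos(a)]])
    print("in cassette",Q.T@(p[:2]*1000-[546.1,-167.7]),"z",p[2]*1000,"yaw",np.degrees(R.as_euler("xyz")[2]),o["force"],o["time_s"])
E
python3 -c "
from h import *
cas()"
```

```text
in cassette [ 60.52061872 145.86440446] z 53.65095705137263 yaw 1.9789150453925597 [-0.0854962   0.34783799 -0.27756411] 46.1
```

send_rows(series="0 0 0 0 0 -0.6 -1;0 0 0 0 0 -1.1 -1;0 0 0 0.1 0 -1.6 -1;0 0 0 0.2 0 -2.2 -1;0 0 0 0.2 0 -2.7 -1;0 0 0 0.2 0 -3.5 -1;0 0 0 0.05 0 -4.3 -1;0 0 0 -0.15 0 -5.1 -1;0 0 0 -0.55 0 -5.9 -1;0 0 0 -0.55 0 -5.9 -1")

```text
time_s: 46.93
ee_pos: [0.597, -0.0804, 0.0525]
eef_rot: [-1.571, -0.0, 0.034]
force: [-0.2, 0.6, -0.4]
grip_width: 0.0
```

```bash
python3 - <<'E'
from h import *
cas();im,C=snap("wrist","w11");b,_=snap("scene","s11")
cs=lambda c:cv2.resize(c,(400,300),interpolation=cv2.INTER_CUBIC)
cv2.imwrite("pics/m11.png",np.hstack([cs(im[100:260,150:363]),cs(b[130:238,140:284])]))
E
```

```text
in cassette [53.88432304 85.47286424] z 52.523624559817044 yaw 1.9223843732531238 [-0.17080618  0.55394921 -0.37640705] 46.9333
```

View pics/m11.png

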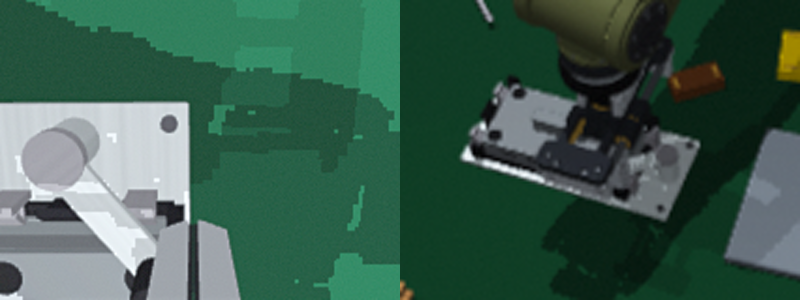

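send_rows(series="0 0 0 -0.45 0 -0.6 -1;0 0 0 -0.85 0 -1.15 -1;0 0 0 -1.5 0 -1.7 -1;0 0 0 -2.1 0 -2.2 -1;0 0 0 -2.5 0 -2.4 -1;0 0 0 -2.9 0 -2.55 -1;0 0 0 -3.2 0 -2.7 -1;0 0 0 -3.4 0 -2.8 -1;0 0 0 -3.5 0 -2.85 -1;0 0 0 -3.5 0 -2.85 -1")

```text
time_s: 47.87
ee_pos: [0.5635, -0.1084, 0.0526]
eef_rot: [-1.571, -0.0, 0.035]
force: [1.0, 0.1, 0.2]
grip_width: 0.0005
```

send_rows(series="0 0 0 -0.1 0 0 -1;0 0 0 -0.2 0 0 -1;0 0 0 -0.2 0 0 -1;0 0 0 -0.2 0 0 -1;0 0 0 -0.2 0 0 -1;0 0 0 -0.2 0 0 -1;0 0 0 -0.2 0 0 -1;0 0 0 -0.2 0 0 -1;0 0 0 -0.2 0 0 -1;0 0 0 -0.2 0 0 -1")

```text
time_s: 48.7
ee_pos: [0.563, -0.1084, 0.0528]
eef_rot: [-1.571, -0.004, 0.035]
force: [11.7, -0.4, -5.2]
grip_width: 0.0001
```

```bash
python3 -c "
from h import *
cas()"
```

```text
in cassette [18.98047827 58.70687394] z 52.840034944907934 yaw 2.0043138607685536 [11.6683152  -0.44696776 -5.20255606] 48.7
```

send_rows(series="0 0 0 0.3 0 0 -1;0 0 0 0.8 0 0 -1;0 0 0 1.8 0 0 -1;0 0 0 3 0 0 -1;0 0 0 4 -1 0 -1;0 0 0 4 -4 0 -1;0 0 0 4 -8 0 -1;0 0 0 4 -11 -3 -1;0 0 0 4 -12 -7 -1;0 0 0 4 -12 -11 -1")

```text
time_s: 49.53
ee_pos: [0.6065, -0.2181, 0.1767]
eef_rot: [-1.573, -0.005, 0.037]
force: [0.0, 0.0, -0.2]
grip_width: 0.0005
```

send_rows(series="0 0 0 -2 0 -4 -1;0 0 0 -4 0 -7 -1;0 0 0 -5 0 -7 -1;0 0 0 -5 0 -7 -1;0 0 0 -5 0 -7 -1;0 0 0 -5 0 -7 -1;0 0 0 -5 0 -7 -1;0 0 0 -5 0 -7 -1;0 0 0 -5 0 -7 -1;0 0 0 -5 0 -7 -1")

```text
time_s: 50.37
ee_pos: [0.558, -0.2882, 0.1725]
eef_rot: [-1.571, 0.0, 0.036]
force: [-0.5, 1.1, 0.1]
grip_width: 0.0005
```

```bash
python3 - <<'E'
from h import *
cas();im,C=snap("wrist","w12");b,_=snap("scene","s12");t,_=snap("top","t12")
cs=lambda c:cv2.resize(c,(400,300),interpolation=cv2.INTER_CUBIC)
cv2.imwrite("pics/m12.png",np.vstack([np.hstack([cs(im[0:180,140:380]),cs(b[130:238,140:284])]),np.hstack([cs(t[60:330,60:420]),cs(b)])]))
E
```

```text
in cassette [   7.72883031 -120.85551422] z 172.49202393897738 yaw 2.0354392062944915 [-0.49515291  1.10691929  0.05184122] 50.3667
```

View pics/m12.png

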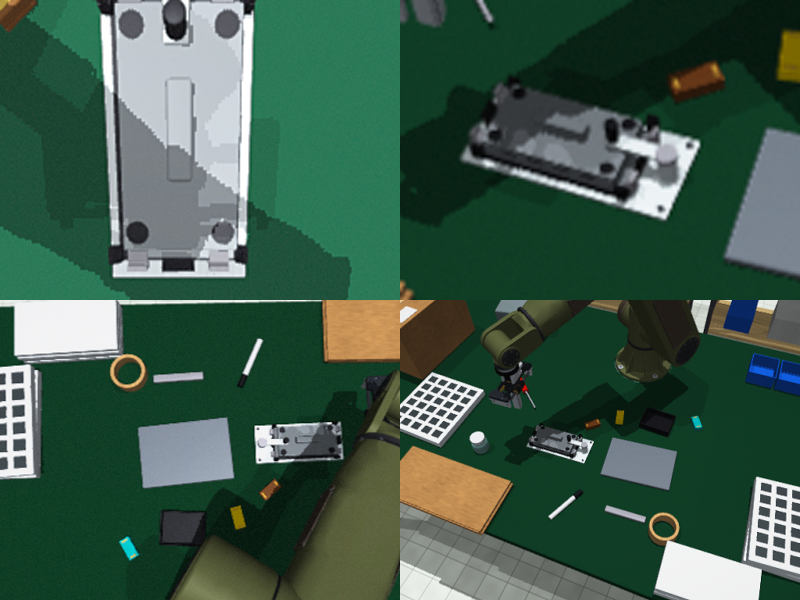

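The wrist view shows the cover home with the clips over its tabs. The keeper bar lies along the cover's centreline, with the knob at (175,18), and the bystanders look unmoved.

```bash
python3 -c "
from station import *
print(hand_in())"
```

```text
the job is handed in; nothing more can be done
None
```

The job is done and handed in at about 50 s of the 210 s allowed; no verdict was reported.

- **Modules:** Only two white modules were on the foam. One is in bay 1 and one in bay 3. Top-camera centres matched the bays to about 1 mm, and the grip heights put both within 1 mm of the floor at release.
- **Cover:** I set it on the clips and pressed all four corners. Each stopped hard with the roof dots at 36.2 mm, against a home height of 36 mm. At the -y end the two corners first stopped at 37.2–37.5 mm while the +y end was still up. Touching them again afterwards gave 36.2 mm.
- **Keeper:** I pushed it closed until it met its stop at about 12 N. The last pictures show it lying along the cover's centreline. The bystanders and look-alikes look unmoved in those pictures.

**Doubts and disagreements:**
- **Clip 2 (+x, -y):** I saw no clear snap force here, only free travel and then the hard stop. That it snapped rests on the final height and the pictures.
- **Clips 3 and 4 (+y end):** These likewise showed only the hard stop, at about 10 N.
- **Highest push:** The largest force I read was 35 N, from the fingertips on the first corner.
- **Cameras:** The three cameras disagreed by 1–4 mm on the cassette's position. I went by the wrist camera, corrected for its offset from the gripper.

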